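Clamp a lock cylinder on the tilted table with the torque wrench

ROBOT

A 6-joint arm with a two-finger parallel gripper is mounted at the origin on a cart in front of the work surface, level with it; the furniture and walls round the work are solid. World frame = base frame: x ahead of the robot, y to its left, z up, the work surface at z = 0. Lengths are in m, angles in rad, forces in N, time in s.
With the tool pointing down it reaches from about 0.425 to 0.95 m from the base axis. Payload 3.5 kg.
Tool frame: the origin (TCP) lies between the finger pads; the fingertips stand 17 mm ahead of it and the grasp point (between the pads) lies 2 mm behind it; z points along the fingers, y is the line along which they close (so a half turn about z gives the same grasp; the last joint's range is limited). The gripper opens to 85 mm and grips with 20 to 120 N. Pads are 22 mm wide; open, the fingers measure 114 mm over their backs; the gripper's body (76 mm by 85 mm) begins 54 mm behind the grasp point. The pads swing forward as they close: fully open they stand 13 mm farther back than shut.
Start: joints at [-1.257, 0.286, 1.577, -0, 1.279, -0.15], TCP at [0.302, -0.604, 0.223] pointing down, gripper open.
Joint ranges: [-2.77, 2.77], [-0.9, 2.22], [0.21, 2.48], [-1.53, 4.67], [0.24, 2.81], [-2.84, 2.84]. Speed limits (rad/s): [2.79, 2.79, 3.14, 3.14, 3.14, 3.14].

INTERFACE

Orientations are given as a 3x3 rotation matrix whose columns are the frame's x, y, z axes.
In Python, from cell import env gives the robot as it stands.
- The arm moves only by the tool move_arm, never from a script. Its arguments are lists of equal length, an entry for each row: "hand": the finger opening in mm, from 0 to 85.4; "xyz": the shift along the tool's x, y, z each as a share of 0.04 m, from -1 to 1, a list of three; "twist": the turn, a rotation vector about the tool's x, y, z each as a share of 0.12 rad, from -1 to 1, a list of three. A call has exactly 10 rows; each row shifts and turns the commanded pose from where the row before left it, along the tool's axes as they then stand; what a row does not reach is not made up. A row lasts 1/12 s, in which the tool goes at most 41.7 mm and 7.16 degrees, less where a joint would pass 70% of its speed; a pose out of reach is approached as far as the arm can. A call with a number of a shift or a turn outside -1 to 1 is refused whole. A call with a gripper value outside its range is refused whole. The fingers move at their own pace and stop on an object; "newtons" is the grip in N (left out, the last holds). Time passes only in rows, so rows that do not move let the fingers close, or fill a call up. It gives the time, the measured TCP pose, the force, the opening and the grip force at its end, in the units of the state.
- env.get_state(): the state, without advancing time (a new reading comes with each control period).
- env.read_camera(name): name is "side" or "top"; returns (picture, depth): 384x512x3 uint8, red, green, blue; 384x512 float32, m along the optical axis (not along the pixel's ray), 0 where there is no reading.
- env.get_calibration(name): a dict with "camera_matrix" (3x3 intrinsics, pixels), "rvec" (rotation vector, rad) and "tvec" (3), from world to camera coordinates, as OpenCV has them. Camera axes: x right, y down, z forward; pixel columns grow to the right and rows downward; lengths in m; the calibration is good to about 2 mm. A picture is of the moment at which its call begins. get_calibration takes no time and is no camera call.
- env.sign_off(): hands the job in; it is judged then, once.
Trained networks look in the newest picture that a camera, given by its name, has taken for a name from the list of things; names that differ only in an ending like _2 or _b are one class to them, and where a whole thing is asked for, a point or a joint stands for the part that bears it (a point fixed in the world has none). Each returns a list of dicts, best first, with "confidence" (0 to 1); they miss things now and then, are a little off and sometimes report something else, mostly with a low value. They report only what shows in the picture. A call takes as long as a camera call.
- env.find_in(name, camera): "position" ([x, y, z] in m, in the coordinates of the camera as it stood for that picture, good to about 4 mm: the middle of the surface that is visible of it).
- env.masks_of(name, camera): "pixels" (384x512 bool, what is visible of it).
The state is a dict: "time_s": time; "joint_positions": joint angles; "dq": joint speeds; "effort": joint torques, N m; "eef_pos": TCP position; "orientation": TCP orientation; "ft_force": force on the tool from outside, world axes, zero at the start; "ft_torque": the same for the moment, N m; "finger_gap": finger opening in m; "gripper_force": force on a finger pad.
Only numpy, scipy, OpenCV 4.12 (cv2) and the standard library are available. Lean on these libraries where they do the work, as an engineer would, in place of code of your own. Each camera call takes 0.05 s, during which the arm holds its last target. There are 200 camera calls.

TASK

The lock cylinder lies ready against the rail of the tilted clamp table, but the clamp arm is swung aside and its square nut is loose. Swing the arm clockwise over the cylinder as far as its stop, then take the torque wrench from the rubber mat, set its square socket right down over the nut and tighten clockwise until the wrench's breakaway joint trips. Lift the wrench off and lay it down flat on the mat again without dropping it; leave the cylinder where it lies and do not disturb the things lying around.

Things in the scene. Friction and masses are not known exactly. Their poses are not given: they have to be found in the camera images.
- angle_table: fixed steel tilting table with a swing clamp, 160 x 173 mm, 138 mm high to the top of its nut. Origin under its centre on the worktop; x points to its high side, y to its left, z up. Its bed is 30 degrees steep and faces roughly to the robot's right: its outward normal is (-0.5, 0, 0.866) and 'up the slope' is (0.866, 0, 0.5) in this frame. A 10 mm high rail runs along the bed's low edge.
- bed_middle (a point): middle of the bed's face (150 mm up the slope, 140 mm wide), 80 mm above the table's origin; axes as the table. The clamp's post stands square on the bed, 11 mm up the slope from here; arm and nut turn about the post's axis, so they swing in planes parallel to the bed, 30 degrees from level.
- work_cylinder: grey metal lock cylinder, 62 x 33 x 17 mm, loose, lying on the bed against the low rail with its length across the slope. Origin at the centre of its underside. Its top is 17 mm above the bed.
- clamp_arm (a joint): swing of the clamp arm about the post, rad: 0 parked (pointing to the table's right, -y, and a little up the slope); grows clockwise, seen from outside the bed, to 1.69 at its stop, where the arm points straight down the slope with its pad over the cylinder. Starts between 0 and 0.3. Light friction (0.06 N m): stays where it is left.
- clamp_pivot (a point): on the post's axis, half-way up the arm's thickness; x points along the arm to its free end, z along the post's axis, out of the bed.
- clamp_end (a point): 80 mm out along the arm from clamp_pivot, 5 mm short of its rounded end, half-way up its thickness; axes as clamp_pivot. The arm is a dark steel bar 28 mm wide, 13 mm thick, with a 41 mm round eye at the post. With the nut loose its middle is 31.5 mm above the bed, its underside 8 mm above the cylinder (the pad 2 mm).
- clamp_pad: brass pad under the arm, 22 x 24 x 6 mm, 66.5 mm from the post's axis, that presses on the cylinder; origin at the centre of its underside.
- clamp_nut (a joint): turn of the square nut, rad, clockwise seen from outside the bed positive: starts loose between 0 and 0.3, ends hard at 0.9, where the pad presses the cylinder. Turns with about 0.2 N m of friction and stays where it is left. The turn lowers nut, arm and pad together by 4.2 mm in all.
- nut_top (a point): centre of the nut's top; z along the post's axis out of the bed, x and y square to the nut's flats and turning with it (x up the slope at joint value 0). The nut is a steel square 26 x 26 mm, 18 mm high, on a round 40 mm flange whose face lies 18 mm below this point and 5 mm above the arm's top.
- wrench: loose torque wrench, about 0.33 kg, 195 mm long: a round steel socket head (51 mm diameter, 36 mm high), a cranked neck, a black flat-sided grip and a dark knurled end knob (40 mm diameter). It lies on the mat, socket mouth down. Origin at the centre of the mouth; x points along the wrench to the end knob, z out of the head's back (up as it lies). Centre of mass at x = 92 mm.
- wrench_grip (a point): middle of the grip's length, at (105, 0, 20) mm in the wrench's frame; axes as the wrench. The grip reaches from x = 66 to 150 mm, is 22 mm wide (y) and 20 mm high (z = 10 to 30 mm).
- wrench_mouth (a point): the wrench's origin: centre of the socket's square mouth, 29 mm wide and 20 mm deep with a flared edge, its sides square to the wrench's x and y while the joint is not tripped; axes as the wrench. Seated on the flange it lies 18 mm below nut_top on the nut's axis; there is about 7 degrees of play either way.
- breakaway (a joint): breakaway joint between handle and socket, turning about the socket's axis, rad: 0 as set. When the handle is turned clockwise against more than 0.7 N m (about 7 N at the grip) it gives way; the resistance falls off over the next 0.22 rad, then it snaps to its end at 0.26 and stays there: tripped.
- tool_mat: fixed black rubber mat, 250 x 130 x 3 mm, on the worktop, origin at the centre of its underside, x along its length.
- tape_roll: bystander: roll of masking tape, 96 mm diameter, 25 mm high, lying flat; origin at the centre of its underside.
- spare_cylinder: bystander: brass-coloured lock cylinder, 62 x 33 x 17 mm, lying on the worktop; origin at the centre of its underside.

How it is judged:
By the outcome, as a careful person would: the job done as asked, in the order asked, and still so for the second after the job is handed in, with the robot touching nothing.
It also fails if it takes over 64 s, if anything falls off the work surface, if the arm or the gripper's body presses on something with over 40 N, if the wrist force passes 120 N, or if a joint passes its speed limit or range.

## Working session

There is one attempt and no reset: what is moved stays moved. The work goes in short steps, Python scripts to look and compute and a tool call to move; the robot and the scene stay as the last step left them, time stands still between calls to the robot, and variables do not carry over. Pictures are saved under pics/ and viewed, at most 10 in all, crops included, and the job is handed in when it is done.

Besides the shell and the picture viewer there is one more tool, called after "Emit:" as name(argument=value, ...) on one line, values as JSON. move_arm: Moves the arm, as the interface text tells. Shift numbers are shares of 0.04 m and turn numbers shares of 0.12 rad, none past 1 either way. Its arguments: {"type":"object","properties":{"hand":{"type":"array","items":{"type":"number"}},"xyz":{"type":"array","items":{"type":"array","items":{"type":"number"}}},"twist":{"type":"array","items":{"type":"array","items":{"type":"number"}}},"newtons":{"type":"number"}},"required":["hand","xyz","twist"]}

```bash
ls; mkdir -p pics; cat > h.py <<'E'
import numpy as np, cv2
from scipy.spatial.transform import Rotation as R
from cell import env
def cal(c):
    k=env.get_calibration(c); Rm=cv2.Rodrigues(np.array(k["rvec"],float))[0]
    return np.array(k["camera_matrix"]),Rm,np.array(k["tvec"],float).ravel()
def toworld(p,c):
    K,Rm,t=cal(c); return (np.atleast_2d(p)-t)@Rm
def cloud(d,c,m=None):
    K,Rm,t=cal(c); m=(d>0) if m is None else m&(d>0)
    v,u=np.nonzero(m); z=d[v,u]
    return toworld(np.c_[(u-K[0,2])*z/K[0,0],(v-K[1,2])*z/K[1,1],z],c)
def proj(P,c):
    K,Rm,t=cal(c); q=(np.atleast_2d(P)@Rm.T+t)@K.T; return q[:,:2]/q[:,2:]
np.set_printoptions(precision=4,suppress=True)
E
python3 - <<'E'
from h import *
for c in ("side","top"):
    p,d=env.read_camera(c); cv2.imwrite(f"pics/{c}0.png",p[:,:,::-1]); np.savez(f"{c}0.npz",p=p,d=d)
    K,Rm,t=cal(c); print(c,"cam at",-Rm.T@t,"K",K[0,0])
    for n in ["angle_table","work_cylinder","clamp_arm","clamp_end","clamp_pad","clamp_nut","nut_top","wrench","wrench_grip","wrench_mouth","tool_mat","tape_roll","spare_cylinder"]:
        print(n,[(toworld(x["position"],c)[0],round(x["confidence"],2)) for x in env.find_in(n,c)][:2])
print(env.get_state())
E
```

```text
pics
side cam at [0.3604 0.7591 0.6252] K 423.14687851390687
angle_table [(array([ 0.5386, -0.1349,  0.0268]), 0.67), (array([0.5568, 0.1152, 0.0762]), 0.57)]
work_cylinder [(array([ 0.5383, -0.1405,  0.0346]), 0.56), (array([0.5549, 0.069 , 0.068 ]), 0.52)]
clamp_arm [(array([0.6112, 0.0864, 0.1214]), 0.86)]
clamp_end [(array([0.6165, 0.0824, 0.1198]), 0.91), (array([0.5519, 0.1175, 0.0823]), 0.7)]
clamp_pad []
clamp_nut [(array([0.5733, 0.0955, 0.1378]), 0.52)]
nut_top [(array([0.5782, 0.0973, 0.1326]), 0.76)]
wrench [(array([ 0.5391, -0.1372,  0.0356]), 0.85)]
wrench_grip [(array([ 0.5403, -0.1358,  0.0276]), 0.91)]
wrench_mouth [(array([ 0.5388, -0.1308,  0.0339]), 0.68), (array([0.6133, 0.0842, 0.1178]), 0.35)]
tool_mat [(array([ 0.5444, -0.1183,  0.0048]), 0.98)]
tape_roll []
spare_cylinder [(array([ 0.3815, -0.0329,  0.0094]), 0.61)]
top cam at [ 0.3952 -0.0282  0.9592] K 406.4020186293996
angle_table [(array([0.577 , 0.1045, 0.0956]), 0.82)]
work_cylinder [(array([0.5621, 0.0557, 0.0639]), 0.89)]
clamp_arm [(array([0.6221, 0.0736, 0.1161]), 0.78)]
clamp_end [(array([0.6192, 0
[... 466 characters left out ...]
7582, 0.0932, 0.0206]), 0.58), (array([0.5727, 0.0889, 0.1333]), 0.44)]
spare_cylinder [(array([ 0.3787, -0.0401,  0.0154]), 0.58)]
{'time_s': 1.4, 'joint_positions': array([-1.257 ,  0.2863,  1.5767,  0.    ,  1.2786, -0.15  ]), 'dq': array([-0.0004, -0.0012,  0.0011, -0.0006,  0.0003,  0.0018]), 'effort': array([ -0.0003, -40.5955, -29.293 ,  -0.0002,   0.0006,   0.    ]), 'eef_pos': array([ 0.302 , -0.6037,  0.2225]), 'orientation': array([[ 0.8944,  0.4473,  0.    ],
       [ 0.4473, -0.8944, -0.    ],
       [-0.    ,  0.    , -1.    ]]), 'ft_force': array([0.025 , 0.0354, 0.8018]), 'ft_torque': array([-0.0343, -0.0357, -0.0317]), 'gripper_force': 0.0, 'finger_gap': 0.08596785896778789}
```

View pics/top0.png

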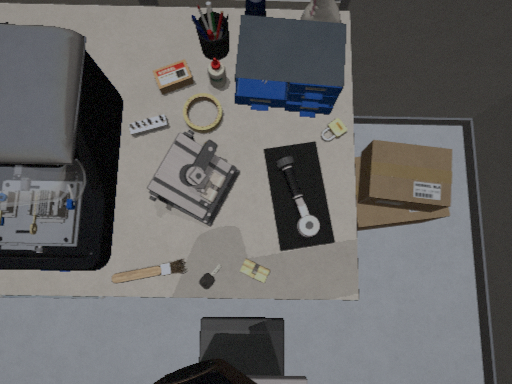

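View pics/side0.png

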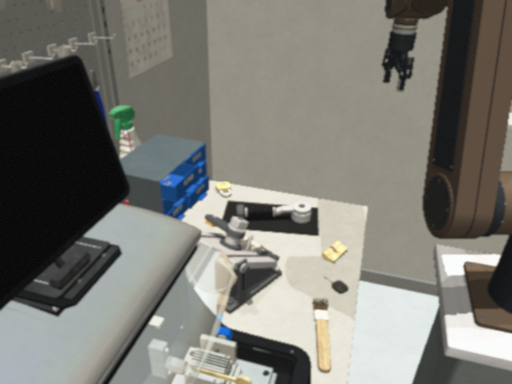

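The top view shows the table at about (195,177) with its arm pointing to (210,150). The wrench lies on the mat with its socket at (308,226) and knob at (286,160). The tape roll is at (203,112) and the spare cylinder at (255,271). Next I'll get accurate poses from the depth.

```bash
python3 - <<'E'
from h import *
f=np.load("top0.npz"); p,d=f["p"],f["d"]
big=cv2.resize(p[125:260,135:345][:,:,::-1],None,fx=3.8,fy=3.8,interpolation=cv2.INTER_CUBIC); cv2.imwrite("pics/top0c.png",big)
C=cloud(d,"top")
env.read_camera("top")
def mask(n):
    r=env.masks_of(n,"top"); print(n,[(round(x["confidence"],2),x["pixels"].sum()) for x in r]); return r[0]["pixels"] if r else None
w=mask("wrench"); W=cloud(d,"top",w)
# wrench from height: points on mat region above 12mm
reg=(C[:,0]>.43)&(C[:,0]<.68)&(C[:,1]>-.22)&(C[:,1]<-.06)&(C[:,2]>.012)&(C[:,2]<.06)
Q=C[reg]; print("wrench pts",len(Q),Q.min(0),Q.max(0))
c=Q.mean(0); u,s,v=np.linalg.svd(Q[:,:2]-c[:2]); ax=v[0]*np.sign(v[0][0]); print("axis",ax,np.degrees(np.arctan2(ax[1],ax[0])),"len",np.ptp((Q[:,:2]-c[:2])@ax), ((Q[:,:2]-c[:2])@ax).min(),((Q[:,:2]-c[:2])@ax).max(),c)
t=(Q[:,:2]-c[:2])@ax; n=(Q[:,:2]-c[:2])@np.array([-ax[1],ax[0]])
t0=t.min()
for a in np.arange(0,.2,.0125):
    m=(t-t0>=a)&(t-t0<a+.0125)
    if m.any(): print(round(a,4),m.sum(),n[m].min(),n[m].max(),(n[m].min()+n[m].max())/2,np.median(Q[m,2]))
m=mask("angle_table"); T=cloud(d,"top",m)
# bed plane by ransac
rng=np.random.default_rng(0); reg=(C[:,0]>.47)&(C[:,0]<.68)&(C[:,1]>0)&(C[:,1]<.2)&(C[:,2]>.02)
B=C[reg]; best=0
for _ in range(3000):
    q=B[rng.choice(len(B),3,False)]; nn=np.cross(q[1]-q[0],q[2]-q[0]); L=np.linalg.norm(nn)
    if L<1e-6: continue
    nn/=L; nn*=np.sign(nn[2])
    if abs(nn[2]-.866)>.05: continue
    k=(abs((B-q[0])@nn)<.002).sum()
    if k>best: best=k;bn=nn;bq=q[0]
inl=B[abs((B-bq)@bn)<.003]; cc=inl.mean(0); nn=np.linalg.svd(inl-cc)[2][2]; nn*=np.sign(nn[2])
print("bed n",nn,"tilt",np.degrees(np.arccos(nn[2])),"yaw of table x",np.degrees(np.arctan2(-nn[1],-nn[0])),len(inl),cc)
h=(B-cc)@nn
print(np.histogram(h,bins=np.arange(-.02,.08,.004)))
np.savez("bed.npz",n=nn,c=cc)
E
```

```text
wrench [(0.9, np.int64(1055))]
wrench pts 1043 [ 0.4588 -0.1829  0.0121] [ 0.6473 -0.0868  0.0457]
axis [0.9428 0.3333] 19.46703200287606 len 0.19227958712675797 -0.08907409010662115 0.1032054970201368 [ 0.5441 -0.1372  0.0345]
0.0 83 -0.021140268099063296 0.020153689207886984 -0.0004932894455881558 0.03739913848878191
0.0125 120 -0.025336165717091824 0.022873104923505777 -0.0012315303967930236 0.038558396402876116
0.025 120 -0.024262118586763335 0.02310028910064785 -0.0005809147430577422 0.03863485664582933
0.0375 74 -0.019092415804984265 0.019111997381394075 9.790788204904963e-06 0.038054046198457606
0.05 48 -0.01108663395424466 0.008143272596004242 -0.0014716806791202084 0.03589307264956424
0.0625 50 -0.012036311017879234 0.008401714996648256 -0.0018172980106154887 0.03599232410587473
0.075 42 -0.010759616315022117 0.007163151403038604 -0.0017982324559917568 0.032103932832697774
0.0875 51 -0.012436378943459147 0.010704320580215228 -0.0008660291816219596 0.03021326657787302
0.1 51 -0.012739665743079076 0.00948737661251157 -0.0016261445652837533 0.032221200697035324
0.1125 55 -0.012
[... 496 characters left out ...]
671312423121 -0.0009030025032275932 0.03837411181328444
0.1875 31 -0.01935959366307148 0.018488454378822686 -0.0004355696421243973 0.03913480355100903
angle_table [(0.89, np.int64(4824))]
bed n [-0.2239 -0.4459  0.8666] tilt 29.929287095235 yaw of table x 63.334601087706474 2693 [0.5834 0.1168 0.0879]
(array([   5,   60,  124,   97, 1394, 1451,  185,  454,  165,   64,    5,
         14,   26,  127,  279,   88,   16,   12,   10,   73,   79,    0,
          0,    0]), array([-0.02 , -0.016, -0.012, -0.008, -0.004,  0.   ,  0.004,  0.008,
        0.012,  0.016,  0.02 ,  0.024,  0.028,  0.032,  0.036,  0.04 ,
        0.044,  0.048,  0.052,  0.056,  0.06 ,  0.064,  0.068,  0.072,
        0.076]))
```

View pics/top0c.png

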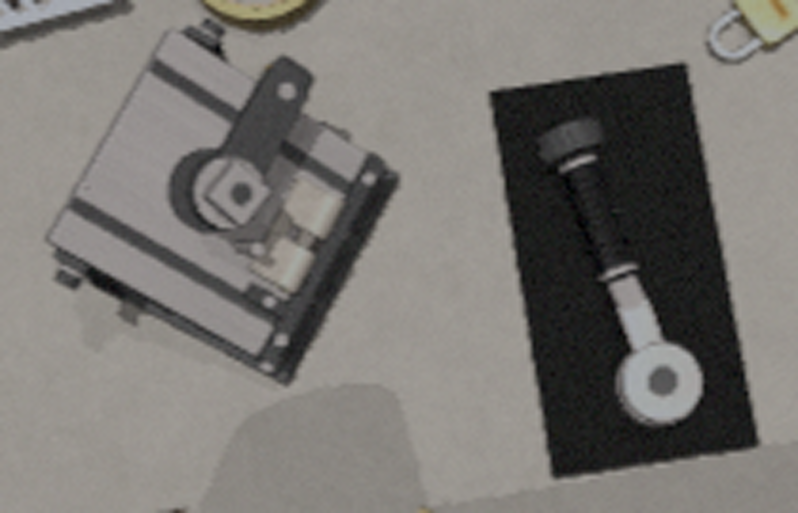

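```bash
cat >> h.py <<'E'
yaw=np.radians(63.3)
Tx=np.array([np.cos(yaw),np.sin(yaw),0]); Ty=np.array([-Tx[1],Tx[0],0]); Z=np.array([0,0,1.])
n=-.5*Tx+.866*Z; up=.866*Tx+.5*Z   # bed axes: up, Ty, n
Bm=np.c_[up,Ty,n]
E
cat > look.py <<'E'
from h import *
import sys
out={}
def analyse(c,tag,hs=.0):
    p,d=env.read_camera(c); C=cloud(d,c); b=np.load("bed.npz"); cc=b["c"]
    reg=(C[:,0]>.45)&(C[:,0]<.72)&(C[:,1]>-.05)&(C[:,1]<.22)
    Q=(C[reg]-cc)@Bm
    bed=Q[(abs(Q[:,2])<.004)]; h0=np.median(bed[:,2])
    nt=Q[(Q[:,2]-h0>.052)&(Q[:,2]-h0<.068)]
    md=np.median(nt[:,:2],0); nt=nt[np.linalg.norm(nt[:,:2]-md,axis=1)<.025]
    print(c,"h0",h0,"nut pts",len(nt),"h",np.median(nt[:,2]),"range centre",(nt.min(0)+nt.max(0))/2,"mean",nt.mean(0),"size",np.ptp(nt,0)[:2])
    am=Q[(Q[:,2]-h0>.031)&(Q[:,2]-h0<.043)]; md=(nt.min(0)+nt.max(0))/2
    am=am[np.linalg.norm(am[:,:2]-md[:2],axis=1)<.09]; far=am[np.linalg.norm(am[:,:2]-md[:2],axis=1)>.035]
    f=far[:,:2].mean(0)-md[:2]; print("arm top h",np.median(am[:,2]),"arm dir (up,Ty)",f,"deg",np.degrees(np.arctan2(f[1],f[0])),len(far),"max r",np.linalg.norm(am[:,:2]-md[:2],axis=1).max(), "svd", np.linalg.svd(far[:,:2]-far[:,:2].mean(0))[2][0])
    print("nut world",cc+Bm@np.array([*md[:2],np.median(nt[:,2])]))
    # rectified view at nut top height, 50mm square, 8px/mm
    S=400; g=np.array([[-.03,-.03],[.03,-.03],[.03,.03],[-.03,.03]])
    P=np.array([cc+Bm@np.array([md[0]+a,md[1]+e,np.median(nt[:,2])]) for a,e in g])
    src=proj(P,c).astype(np.float32)
    # image: up slope = up, Ty(left) = left
    dst=np.array([[S/2-e/.03*S/2,S/2-a/.03*S/2] for a,e in g],np.float32)
    return cv2.warpPerspective(p,cv2.getPerspectiveTransform(src,dst),(S,S),flags=cv2.INTER_CUBIC)
a=analyse("top",0); b=analyse("side",0)
cv2.imwrite(f"pics/{sys.argv[1]}.png",np.hstack([a,b])[:,:,::-1])
E
python3 look.py nut0
```

```text
top h0 2.8524240565492236e-05 nut pts 164 h 0.05981227856574162 range centre [-0.0061 -0.0061  0.058 ] mean [-0.005  -0.0056  0.0596] size [0.0285 0.0285]
arm top h 0.03707710162598387 arm dir (up,Ty) [-0.0011 -0.0552] deg -91.11067924815895 302 max r 0.08488969326139803 svd [-0.2622  0.965 ]
nut world [0.573  0.0826 0.1366]
side h0 0.00029075975684904657 nut pts 92 h 0.05778300269290616 range centre [-0.0011 -0.0088  0.0566] mean [ 0.0014 -0.0048  0.0575] size [0.0257 0.0295]
arm top h 0.036818468681097484 arm dir (up,Ty) [ 0.0001 -0.0509] deg -89.88957954026048 113 max r 0.08376254600907518 svd [-0.3675  0.93  ]
nut world [0.5779 0.0862 0.1374]
```

View pics/nut0.png

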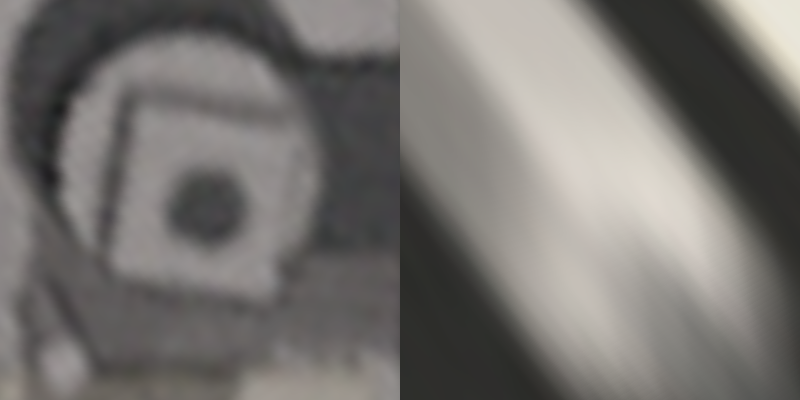

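The rectified top view (left half) shows the nut square turned about 10° clockwise, so the nut joint reads about 0.17. Its centre is near (205,204) px. The side view is too oblique to use. Next I'll work out the arm angle and the first approach.

```bash
cat >> h.py <<'E'
nut=np.array([.5733,.0819,.1370])   # nut top as first seen
def ray_plane(uv,h,c="top"):        # h = height relative to nut top along n
    K,Rm,t=cal(c); o=-Rm.T@t; dr=Rm.T@np.linalg.solve(K,np.array([*uv,1.])); q=nut+h*n
    return o+dr*((q-o)@n)/(dr@n)
def tool_rot(zdir,xdir):
    z=zdir/np.linalg.norm(zdir); x=xdir-(xdir@z)*z; x/=np.linalg.norm(x); return np.c_[x,np.cross(z,x),z]
def plan(target,Rt,cur=None,rows=10):
    """shares of one constant row (body twist interpolation done as shift+turn) from the current pose"""
    s=env.get_state(); p0,R0=(s["eef_pos"],s["orientation"]) if cur is None else cur
    rv=R.from_matrix(R0.T@Rt).as_rotvec(); k=rows
    # constant body screw: solve shift per row s.t. sum matches
    dR=R.from_rotvec(rv/k).as_matrix(); A=np.zeros((3,3)); M=np.eye(3)
    for _ in range(k): A+=M; M=M@dR
    sh=np.linalg.solve(A,R0.T@(target-p0))
    print("rows",k,"xyz",sh/.04,"twist",rv/k/.12)
E
python3 - <<'E'
from h import *
f=np.load("top0.npz"); p=f["p"]
def uv(x,y): return ((x+.5)/3.8-.5+135,(y+.5)/3.8-.5+125)
for nm,x,y,h in [("hole",287,91,-.0235),("tipL",277,58,-.0235),("tipR",312,78,-.0235),("nuthole",241,194,0)]:
    q=(ray_plane(uv(x,y),h)-nut)@Bm; print(nm,q,np.linalg.norm(q[:2]),np.degrees(np.arctan2(q[1],q[0])))
# rectified at arm top
S=500
g=np.array([[-.06,-.1],[.04,-.1],[.04,0],[-.06,0]]);P=np.array([nut+Bm@[a,e,-.0235] for a,e in g])
dst=np.array([[(-e)/.1*S,(.04-a)/.1*S] for a,e in g],np.float32)
im=cv2.warpPerspective(p,cv2.getPerspectiveTransform(proj(P,"top").astype(np.float32),dst),(S,S),flags=cv2.INTER_CUBIC)
cv2.imwrite("pics/arm0.png",im[:,:,::-1])
E
```

```text
hole [-0.0024 -0.0671 -0.0235] 0.06710275625581173 -92.01044696017455
tipL [ 0.0122 -0.0798 -0.0235] 0.0807268971946621 -81.29124450411042
tipR [-0.0114 -0.0814 -0.0235] 0.0821786397305075 -98.00181107464091
nuthole [-0.001  -0.0001 -0.    ] 0.000988292242124582 -176.19370074029098
```

View pics/arm0.png

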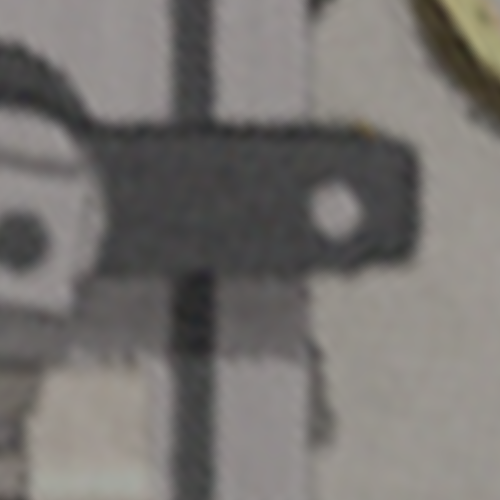

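The rectified view at arm height shows the arm pointing along -Ty, at rows 125–275 with its end at column 417. That puts its joint at about 0.12 and confirms the post position. Next I'll hover above the arm.

```bash
python3 - <<'E'
from h import *
s=env.get_state(); Rt=tool_rot(-n,Ty); hov=nut-.07*Ty+.09*n
print(hov); plan(hov,s["orientation"],rows=20)
plan(hov,Rt,cur=(hov,s["orientation"]),rows=20)
E
```

```text
[0.6156 0.0102 0.2149]
rows 20 xyz [ 0.6939 -0.511   0.0095] twist [0. 0. 0.]
rows 20 xyz [-0.  0.  0.] twist [-0.1205  0.2402 -0.8964]
```

Emit:
move_arm(hand=[60, 60, 60, 60, 60, 60, 60, 60, 60, 60], xyz=[[0.69, -0.51, 0.01], [0.69, -0.51, 0.01], [0.69, -0.51, 0.01], [0.69, -0.51, 0.01], [0.69, -0.51, 0.01], [0.69, -0.51, 0.01], [0.69, -0.51, 0.01], [0.69, -0.51, 0.01], [0.69, -0.51, 0.01], [0.69, -0.51, 0.01]], twist=[[0, 0, 0], [0, 0, 0], [0, 0, 0], [0, 0, 0], [0, 0, 0], [0, 0, 0], [0, 0, 0], [0, 0, 0], [0, 0, 0], [0, 0, 0]])

```text
time_s: 2.48
eef_pos: [0.4581, -0.2962, 0.2188]
orientation: [[0.894, 0.447, 0.001], [0.447, -0.894, -0.0], [0.0, 0.001, -1.0]]
ft_force: [0.8, -0.6, -0.2]
finger_gap: 0.06
gripper_force: 0.0
```

Emit:
move_arm(hand=[60, 60, 60, 60, 60, 60, 60, 60, 60, 60], xyz=[[0.69, -0.51, 0.01], [0.69, -0.51, 0.01], [0.69, -0.51, 0.01], [0.69, -0.51, 0.01], [0.69, -0.51, 0.01], [0.69, -0.51, 0.01], [0.69, -0.51, 0.01], [0.69, -0.51, 0.01], [0.69, -0.51, 0.01], [0.69, -0.51, 0.01]], twist=[[0, 0, 0], [0, 0, 0], [0, 0, 0], [0, 0, 0], [0, 0, 0], [0, 0, 0], [0, 0, 0], [0, 0, 0], [0, 0, 0], [0, 0, 0]])

```text
time_s: 3.32
eef_pos: [0.6137, 0.0099, 0.2147]
orientation: [[0.894, 0.447, 0.0], [0.447, -0.894, -0.0], [0.0, 0.0, -1.0]]
ft_force: [0.6, 0.2, -0.3]
finger_gap: 0.0597
gripper_force: 0.0
```

Emit:
move_arm(hand=[55, 55, 55, 55, 55, 55, 55, 55, 55, 55], xyz=[[0, 0, 0], [0, 0, 0], [0, 0, 0], [0, 0, 0], [0, 0, 0], [0, 0, 0], [0, 0, 0], [0, 0, 0], [0, 0, 0], [0, 0, 0]], twist=[[-0.12, 0.24, -0.9], [-0.12, 0.24, -0.9], [-0.12, 0.24, -0.9], [-0.12, 0.24, -0.9], [-0.12, 0.24, -0.9], [-0.12, 0.24, -0.9], [-0.12, 0.24, -0.9], [-0.12, 0.24, -0.9], [-0.12, 0.24, -0.9], [-0.12, 0.24, -0.9]])

```text
time_s: 4.15
eef_pos: [0.613, 0.0083, 0.2147]
orientation: [[-0.009, 0.966, 0.259], [0.987, -0.033, 0.157], [0.161, 0.257, -0.953]]
ft_force: [0.2, 0.3, -0.5]
finger_gap: 0.055
gripper_force: 0.0
```

Emit:
move_arm(hand=[55, 55, 55, 55, 55, 55, 55, 55, 55, 55], xyz=[[0, 0, 0], [0, 0, 0], [0, 0, 0], [0, 0, 0], [0, 0, 0], [0, 0, 0], [0, 0, 0], [0, 0, 0], [0, 0, 0], [0, 0, 0]], twist=[[-0.12, 0.24, -0.9], [-0.12, 0.24, -0.9], [-0.12, 0.24, -0.9], [-0.12, 0.24, -0.9], [-0.12, 0.24, -0.9], [-0.12, 0.24, -0.9], [-0.12, 0.24, -0.9], [-0.12, 0.24, -0.9], [-0.12, 0.24, -0.9], [-0.12, 0.24, -0.9]])

```text
time_s: 4.98
eef_pos: [0.6131, 0.0081, 0.2146]
orientation: [[-0.899, 0.377, 0.221], [0.437, 0.78, 0.448], [-0.003, 0.499, -0.866]]
ft_force: [1.1, 0.2, 0.2]
finger_gap: 0.0551
gripper_force: 0.0
```

```bash
python3 - <<'E'
from h import *
s=env.get_state(); print(s["joint_positions"])
Rt=tool_rot(-n,Ty); plan(nut-.07*Ty-.022*n,Rt,rows=10)
p,d=env.read_camera("top"); cv2.imwrite("pics/hov.png",cv2.resize(p[100:260,130:300],None,fx=3.5,fy=3.5,interpolation=cv2.INTER_CUBIC)[:,:,::-1])
E
```

```text
[-0.3701  0.0874  1.8862  0.5677  1.1809 -1.7135]
rows 10 xyz [-0.0039  0.0072  0.2832] twist [-0.0007 -0.0032  0.0111]
```

Emit:
move_arm(hand=[55, 55, 55, 55, 55, 55, 55, 55, 55, 55], xyz=[[0, 0.01, 0.28], [0, 0.01, 0.28], [0, 0.01, 0.28], [0, 0.01, 0.28], [0, 0.01, 0.28], [0, 0.01, 0.28], [0, 0.01, 0.28], [0, 0.01, 0.28], [0, 0.01, 0.28], [0, 0.01, 0.28]], twist=[[0, 0, 0.01], [0, 0, 0.01], [0, 0, 0.01], [0, 0, 0.01], [0, 0, 0.01], [0, 0, 0.01], [0, 0, 0.01], [0, 0, 0.01], [0, 0, 0.01], [0, 0, 0.01]])

```text
time_s: 5.87
eef_pos: [0.6398, 0.0619, 0.1184]
orientation: [[-0.892, 0.393, 0.221], [0.451, 0.773, 0.447], [0.005, 0.499, -0.867]]
ft_force: [-0.1, -0.6, -0.2]
finger_gap: 0.0548
gripper_force: 0.0
```

Emit:
move_arm(hand=[50, 45, 40, 36, 36, 36, 36, 36, 36, 36], xyz=[[0, 0, 0], [0, 0, 0], [0, 0, 0], [0, 0, 0], [0, 0, 0], [0, 0, 0], [0, 0, 0], [0, 0, 0], [0, 0, 0], [0, 0, 0]], twist=[[0, 0, 0], [0, 0, 0], [0, 0, 0], [0, 0, 0], [0, 0, 0], [0, 0, 0], [0, 0, 0], [0, 0, 0], [0, 0, 0], [0, 0, 0]], newtons=20)

```text
time_s: 6.7
eef_pos: [0.6395, 0.0612, 0.1195]
orientation: [[-0.892, 0.393, 0.222], [0.451, 0.773, 0.447], [0.004, 0.499, -0.867]]
ft_force: [0.2, 0.5, -0.7]
finger_gap: 0.0361
gripper_force: 0.0
```

```bash
python3 - <<'E'
from h import *
s=env.get_state(); print(s["joint_positions"],(s["eef_pos"]-nut)@Bm, s["orientation"].T@n)
# rotate about nut axis by 1.52 rad in 14 rows, from here
th=.11; a=s["orientation"]; q0=s["eef_pos"]
Rr=R.from_rotvec(-n*th); p1=nut+Rr.apply(q0-nut); plan(p1,Rr.as_matrix()@a,rows=1)
p,d=env.read_camera("top"); cv2.imwrite("pics/str.png",cv2.resize(p[100:260,130:300],None,fx=3.5,fy=3.5,interpolation=cv2.INTER_CUBIC)[:,:,::-1])
E
```

```text
[-0.266   0.2413  1.9016  0.6261  0.988  -1.7171] [ 0.001  -0.0684 -0.0208] [ 0.0027 -0.0016 -1.    ]
rows 1 xyz [ 0.0067 -0.188   0.0003] twist [-0.0025  0.0015  0.9166]
```

View pics/str.png

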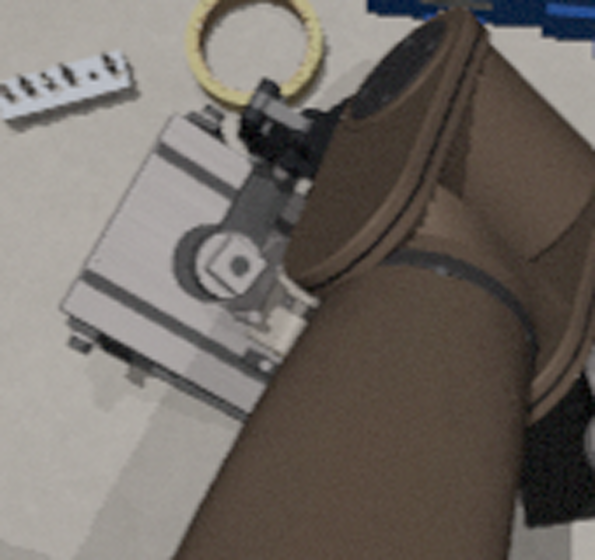

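The fingers straddle the arm near its end (about (285,190) in the crop) and touch nothing. I'll swing it now.

Emit:
move_arm(hand=[36, 36, 36, 36, 36, 36, 36, 36, 36, 36], xyz=[[0.005, -0.137, 0], [0.005, -0.137, 0], [0.005, -0.137, 0], [0.005, -0.137, 0], [0.005, -0.137, 0], [0.005, -0.137, 0], [0.005, -0.137, 0], [0.005, -0.137, 0], [0.005, -0.137, 0], [0.005, -0.137, 0]], twist=[[0, 0, 0.667], [0, 0, 0.667], [0, 0, 0.667], [0, 0, 0.667], [0, 0, 0.667], [0, 0, 0.667], [0, 0, 0.667], [0, 0, 0.667], [0, 0, 0.667], [0, 0, 0.667]])

```text
time_s: 7.58
eef_pos: [0.6016, 0.0324, 0.0948]
orientation: [[-0.336, 0.916, 0.222], [0.87, 0.211, 0.447], [0.362, 0.343, -0.867]]
ft_force: [0.3, -0.2, -0.4]
finger_gap: 0.036
gripper_force: 0.0
```

Emit:
move_arm(hand=[36, 36, 36, 36, 36, 36, 36, 36, 36, 36], xyz=[[0.005, -0.137, 0], [0.005, -0.137, 0], [0.005, -0.137, 0], [0.005, -0.137, 0], [0.005, -0.137, 0], [0.005, -0.137, 0], [0.005, -0.137, 0], [0.005, -0.137, 0], [0, 0, 0], [0, 0, 0]], twist=[[0, 0, 0.667], [0, 0, 0.667], [0, 0, 0.667], [0, 0, 0.667], [0, 0, 0.667], [0, 0, 0.667], [0, 0, 0.667], [0, 0, 0.667], [0, 0, 0], [0, 0, 0]])

```text
time_s: 8.42
eef_pos: [0.5597, 0.0354, 0.0858]
orientation: [[0.272, 0.936, 0.222], [0.825, -0.346, 0.447], [0.495, 0.061, -0.867]]
ft_force: [0.5, 0.1, -0.0]
finger_gap: 0.0359
gripper_force: 0.0
```

```bash
python3 - <<'E'
from h import *
s=env.get_state(); q=(s["eef_pos"]-nut)@Bm; x=Bm.T@s["orientation"][:,0]
print(s["joint_positions"],q,np.linalg.norm(q[:2]),"tool x in bed",x,"ang",np.degrees(np.arctan2(x[1],x[0])), "fz", Bm.T@s["ft_force"],s["orientation"].T@n)
E
```

```text
[-0.3572  0.1381  2.098   0.6516  0.9574 -0.4179] [-0.0668 -0.0087 -0.0206] 0.06741265854707496 tool x in bed [ 0.9918  0.1277 -0.0013] ang 7.337710395323608 fz [ 0.2227 -0.4187 -0.1532] [-0.0013 -0.0028 -1.    ]
```

Emit:
move_arm(hand=[36, 36, 36, 36, 36, 36, 36, 36, 36, 36], xyz=[[0, -0.068, 0], [0, -0.068, 0], [0, -0.068, 0], [0, -0.068, 0], [0, -0.02, 0], [0, -0.02, 0], [0, -0.02, 0], [0, -0.02, 0], [0, 0, 0], [0, 0, 0]], twist=[[0, 0, 0.333], [0, 0, 0.333], [0, 0, 0.333], [0, 0, 0.333], [0, 0, 0], [0, 0, 0], [0, 0, 0], [0, 0, 0], [0, 0, 0], [0, 0, 0]])

```text
time_s: 9.25
eef_pos: [0.547, 0.0412, 0.0855]
orientation: [[0.419, 0.88, 0.222], [0.759, -0.474, 0.447], [0.498, -0.019, -0.867]]
ft_force: [-0.4, -0.4, 0.3]
finger_gap: 0.0358
gripper_force: 0.0
```

```bash
cat >st.py <<'E'
from h import *
s=env.get_state(); q=(s["eef_pos"]-nut)@Bm; x=Bm.T@s["orientation"][:,0]
print(s["time_s"],s["joint_positions"],"bed pos",q,np.linalg.norm(q[:2]),"x ang",np.degrees(np.arctan2(x[1],x[0])), "f bed", Bm.T@s["ft_force"],s["gripper_force"],s["finger_gap"])
E
python3 st.py
```

```text
9.25 [-0.3552  0.1104  2.1298  0.6538  0.9533 -0.258 ] bed pos [-0.0675  0.0052 -0.0205] 0.0676531574756765 x ang -1.9100357092383013 f bed [-0.2842  0.1838  0.541 ] 0.0 0.03580374249653169
```

Emit:
move_arm(hand=[36, 36, 36, 36, 36, 36, 36, 36, 36, 36], xyz=[[0, -0.012, 0], [0, -0.012, 0], [0, -0.012, 0], [0, -0.012, 0], [0, -0.012, 0], [0, -0.012, 0], [0, 0, 0], [0, 0, 0], [0, 0, 0], [0, 0, 0]], twist=[[0, 0, 0], [0, 0, 0], [0, 0, 0], [0, 0, 0], [0, 0, 0], [0, 0, 0], [0, 0, 0], [0, 0, 0], [0, 0, 0], [0, 0, 0]])

```text
time_s: 10.08
eef_pos: [0.5444, 0.0426, 0.0855]
orientation: [[0.42, 0.88, 0.222], [0.759, -0.474, 0.447], [0.498, -0.019, -0.867]]
ft_force: [0.1, -0.1, 0.5]
finger_gap: 0.0359
gripper_force: 0.0
```

```bash
python3 st.py
```

```text
10.0833 [-0.3544  0.1045  2.1363  0.6541  0.9525 -0.2573] bed pos [-0.0674  0.0082 -0.0206] 0.0678918562939695 x ang -1.9396020140952528 f bed [ 0.2179 -0.0881  0.4511] 0.0 0.03589614389814629
```

Emit:
move_arm(hand=[36, 36, 36, 36, 36, 36, 36, 36, 36, 36], xyz=[[0, -0.012, 0], [0, -0.012, 0], [0, -0.012, 0], [0, -0.012, 0], [0, -0.012, 0], [0, -0.012, 0], [0, 0, 0], [0, 0, 0], [0, 0, 0], [0, 0, 0]], twist=[[0, 0, 0], [0, 0, 0], [0, 0, 0], [0, 0, 0], [0, 0, 0], [0, 0, 0], [0, 0, 0], [0, 0, 0], [0, 0, 0], [0, 0, 0]])

```text
time_s: 10.92
eef_pos: [0.5419, 0.044, 0.0856]
orientation: [[0.419, 0.88, 0.222], [0.759, -0.474, 0.447], [0.498, -0.019, -0.867]]
ft_force: [-0.9, 1.3, -0.7]
finger_gap: 0.0359
gripper_force: 0.0
```

```bash
python3 st.py; python3 - <<'E'
from h import *
p,d=env.read_camera("top"); a=cv2.resize(p[110:240,140:270],None,fx=3,fy=3,interpolation=cv2.INTER_CUBIC)
p,d=env.read_camera("side"); b=cv2.resize(p[190:320,190:320],None,fx=3,fy=3,interpolation=cv2.INTER_CUBIC)
cv2.imwrite("pics/stop.png",np.hstack([a,b])[:,:,::-1])
E
```

```text
10.9167 [-0.3535  0.0986  2.1426  0.6545  0.9517 -0.2571] bed pos [-0.0673  0.011  -0.0205] 0.0681896179986586 x ang -1.9375764592895464 f bed [ 0.2892  1.3933 -0.9226] 0.0 0.03590963816973806
```

View pics/stop.png

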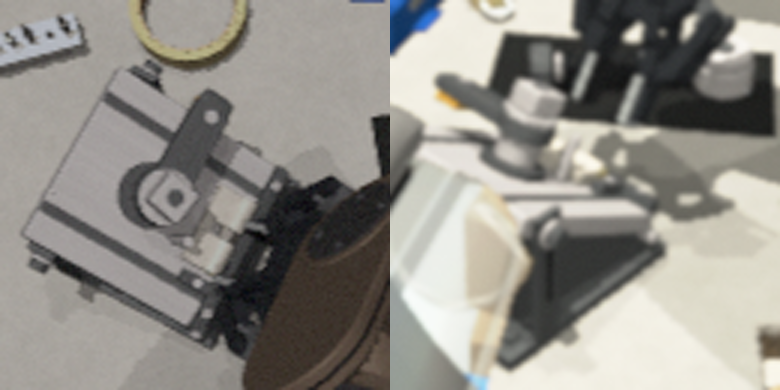

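The clamp arm is still parked, pointing to (215,105) in the top crop, and the fingers sit beyond it. They passed over it, so I need to know where the fingertips really are.

```bash
python3 - <<'E'
from h import *
s=env.get_state(); tcp=s["eef_pos"]; Rt=s["orientation"]
for c in("top","side"):
    p,d=env.read_camera(c); C=cloud(d,c); L=(C-tcp)@Rt
    m=(abs(L[:,0])<.03)&(abs(L[:,1])<.06)&(L[:,2]>-.08)&(L[:,2]<.035)
    L=L[m]; P=p[d>0][m]
    print(c,m.sum())
    for z in np.arange(-.08,.035,.008):
        k=(L[:,2]>=z)&(L[:,2]<z+.008)
        if k.any(): print(round(z,3),k.sum(),"x",L[k,0].min(),L[k,0].max(),"y",np.percentile(L[k,1],[0,25,50,75,100]),"col",P[k].mean(0).astype(int))
    print("tcp px",proj(tcp,c),"tips px",proj([tcp+Rt@[0,yy,.017] for yy in(-.018,.018)],c))
E
```

```text
top 935
-0.08 53 x 0.0011453719461024872 0.01685180361253271 y [-0.0569 -0.0445 -0.0237  0.0418  0.0547] col [27 28 30]
-0.072 76 x -0.011240629841900825 0.012275052031253487 y [-0.054  -0.0414  0.0026  0.0409  0.0495] col [28 29 32]
-0.064 90 x -0.007136338314068689 0.01326417136256568 y [-0.0499 -0.0342 -0.0282  0.0324  0.0496] col [27 29 31]
-0.056 23 x -0.010814866931214856 0.013319046966092613 y [-0.0444 -0.0319 -0.0207  0.0265  0.0395] col [37 37 39]
-0.048 17 x -0.00038536369620860114 0.012220240422159802 y [-0.0321 -0.0236  0.0167  0.0175  0.022 ] col [59 59 60]
-0.04 18 x -0.006160641659453064 0.010687357332204054 y [-0.0325 -0.0108  0.0168  0.0187  0.0286] col [46 45 47]
-0.032 22 x -0.007473680126512385 0.01091149248519485 y [-0.0328 -0.0258 -0.0209  0.0181  0.0283] col [53 53 54]
-0.024 25 x -0.00955969603174527 0.010993298568603115 y [-0.0328 -0.0269  0.0169  0.0183  0.0275] col [58 57 58]
-0.016 7 x -0.010118569194926885 0.01049213513626053 y [-0.0258 -0.0013  0.0168  0.0186  0.023 ] col [68 68 68]
0.016 73 x -0.0045750944363482475 0.00807423394693155 y [-0.0168 -0.0007
[... 1113 characters left out ...]
264 -0.0177  0.02    0.033 ] col [80 82 79]
-0.024 71 x -0.008711374968622532 0.014120177333299847 y [-0.0303 -0.0248 -0.0164  0.0203  0.0318] col [91 92 89]
-0.016 41 x -0.00898581097299568 0.016114491941379802 y [-0.0254 -0.0221  0.0187  0.0202  0.0232] col [95 95 91]
0.016 16 x 0.0015129064683500324 0.0073096421697178325 y [-0.0122 -0.0069  0.003   0.0128  0.0298] col [236 231 216]
0.024 162 x -0.017111893285116565 0.028203640018946523 y [-0.0562 -0.0257 -0.0136  0.0049  0.0311] col [170 166 152]
0.032 52 x -0.015927917831181734 0.027344082171037308 y [-0.0559 -0.0404 -0.0288 -0.0143  0.0219] col [108 107 101]
tcp px [[260.2944 232.02  ]] tips px [[263.5224 242.7768]
 [251.5513 235.7198]]
```

Both cameras agree that the fingertips end about 9 mm behind the reported TCP at 36 mm opening, not 17 mm ahead of it. Sideways they are where expected. I'll use the measured tip and go back over the arm, then lower the TCP by that much more.

```bash
python3 - <<'E'
from h import *
Rt=tool_rot(-n,Ty); plan(nut-.068*Ty-.0205*n,Rt,rows=20)
E
```

```text
rows 20 xyz [-0.0033  0.1447 -0.0003] twist [-0.0015 -0.0003 -0.6686]
```

Emit:
move_arm(hand=[50, 55, 55, 55, 55, 55, 55, 55, 55, 55], xyz=[[-0.003, 0.145, 0], [-0.003, 0.145, 0], [-0.003, 0.145, 0], [-0.003, 0.145, 0], [-0.003, 0.145, 0], [-0.003, 0.145, 0], [-0.003, 0.145, 0], [-0.003, 0.145, 0], [-0.003, 0.145, 0], [-0.003, 0.145, 0]], twist=[[0, 0, -0.669], [0, 0, -0.669], [0, 0, -0.669], [0, 0, -0.669], [0, 0, -0.669], [0, 0, -0.669], [0, 0, -0.669], [0, 0, -0.669], [0, 0, -0.669], [0, 0, -0.669]])

```text
time_s: 11.95
eef_pos: [0.5969, 0.033, 0.0939]
orientation: [[-0.345, 0.912, 0.221], [0.867, 0.22, 0.447], [0.359, 0.346, -0.867]]
ft_force: [0.3, -0.8, -0.2]
finger_gap: 0.0556
gripper_force: 0.0
```

Emit:
move_arm(hand=[55, 55, 55, 55, 55, 55, 55, 55, 55, 55], xyz=[[-0.003, 0.145, 0], [-0.003, 0.145, 0], [-0.003, 0.145, 0], [-0.003, 0.145, 0], [-0.003, 0.145, 0], [-0.003, 0.145, 0], [-0.003, 0.145, 0], [-0.003, 0.145, 0], [-0.003, 0.145, 0], [-0.003, 0.145, 0]], twist=[[0, 0, -0.669], [0, 0, -0.669], [0, 0, -0.669], [0, 0, -0.669], [0, 0, -0.669], [0, 0, -0.669], [0, 0, -0.669], [0, 0, -0.669], [0, 0, -0.669], [0, 0, -0.669]])

```text
time_s: 12.78
eef_pos: [0.639, 0.0611, 0.1191]
orientation: [[-0.896, 0.385, 0.221], [0.444, 0.777, 0.447], [0.0, 0.499, -0.867]]
ft_force: [0.3, -0.3, 0.4]
finger_gap: 0.0551
gripper_force: 0.0
```

Emit:
move_arm(hand=[55, 55, 55, 55, 55, 55, 55, 55, 55, 55], xyz=[[0, 0, 0], [0, 0, 0.1], [0, 0, 0.1], [0, 0, 0.1], [0, 0, 0.1], [0, 0, 0.05], [0, 0, 0], [0, 0, 0], [0, 0, 0], [0, 0, 0]], twist=[[0, 0, 0], [0, 0, 0], [0, 0, 0], [0, 0, 0], [0, 0, 0], [0, 0, 0], [0, 0, 0], [0, 0, 0], [0, 0, 0], [0, 0, 0]])

```text
time_s: 13.62
eef_pos: [0.643, 0.0689, 0.1038]
orientation: [[-0.894, 0.388, 0.222], [0.447, 0.775, 0.447], [0.001, 0.499, -0.867]]
ft_force: [-0.3, 0.7, 0.7]
finger_gap: 0.0551
gripper_force: 0.0
```

```bash
cat > tip.py <<'E'
from h import *
s=env.get_state(); tcp=s["eef_pos"]; Rt=s["orientation"]
for c in("top","side"):
    p,d=env.read_camera(c); C=cloud(d,c); L=(C-tcp)@Rt
    m=(abs(L[:,0])<.03)&(abs(L[:,1])<.06)&(L[:,2]>-.05)&(L[:,2]<.035)
    L=L[m]; P=p[d>0][m]; print(c)
    for z in np.arange(-.05,.035,.006):
        k=(L[:,2]>=z)&(L[:,2]<z+.006)
        if k.any(): print(round(z,3),k.sum(),"x",L[k,0].min(),L[k,0].max(),"y",np.percentile(L[k,1],[0,25,50,75,100]),"col",P[k].mean(0).astype(int))
E
python3 st.py; python3 tip.py
```

```text
13.6167 [-0.2515  0.2688  1.9013  0.6385  0.9586 -1.7301] bed pos [ 0.0004 -0.0681 -0.0386] 0.06806605022204018 x ang 90.06226667525281 f bed [0.7986 0.6156 0.339 ] 0.0 0.05511271458960332
top
-0.05 2 x 0.007918004837429804 0.012279980200200873 y [0.028  0.031  0.0341 0.0371 0.0401] col [48 46 48]
-0.044 3 x 0.008937744813939334 0.012231082985100917 y [0.0282 0.0301 0.032  0.0351 0.0382] col [54 52 54]
-0.038 6 x 0.007129684624481385 0.012495369079122598 y [0.0278 0.03   0.0332 0.0369 0.0399] col [63 63 63]
-0.032 5 x 0.007187899881660977 0.012382927806235306 y [0.033  0.033  0.0339 0.0376 0.0404] col [63 64 64]
-0.026 6 x 0.007721498195395285 0.0122916418507201 y [0.0291 0.0333 0.034  0.0344 0.0377] col [96 94 94]
-0.02 121 x 0.002214336755725347 0.02926772825758929 y [-0.0143 -0.0068  0.0001  0.0069  0.0288] col [63 63 64]
-0.014 39 x 0.0038757063143637707 0.029221967239507863 y [-0.0153 -0.0098 -0.0038  0.0117  0.0336] col [64 64 64]
-0.008 6 x 0.006305199346724048 0.02697084453910636 y [0.0118 0.0124 0.0127 0.0132 0.0134] col [83 81 80]
0.01 11 x -0.0066298690917012395 -0.0019871
[... 970 characters left out ...]
l [87 88 84]
-0.02 103 x -0.012829498384094706 0.0296897655977529 y [-0.0294 -0.0104  0.0022  0.015   0.0417] col [99 99 94]
-0.014 42 x -0.008528471558209036 0.028613072923145466 y [-0.0274  0.0136  0.0145  0.0155  0.0361] col [90 90 87]
-0.008 37 x -0.0138813505833173 0.028928533643328702 y [0.0105 0.0139 0.0144 0.0156 0.0175] col [101  93  77]
-0.002 26 x -0.010554888750260708 0.010878685868911636 y [-0.      0.0097  0.0121  0.0132  0.0147] col [173 152 115]
0.016 110 x -0.0023311295331764686 0.029893393642546052 y [-0.0585 -0.0138  0.0043  0.0206  0.0472] col [144 141 135]
0.022 32 x -0.0027628451094020797 0.029764366812649386 y [-0.0557 -0.0333 -0.0126  0.0238  0.0485] col [151 147 140]
```

Emit:
move_arm(hand=[55, 55, 55, 55, 55, 50, 45, 40, 36, 36], xyz=[[0, 0, 0.075], [0, 0, 0.075], [0, 0, 0.075], [0, 0, 0], [0, 0, 0], [0, 0, 0], [0, 0, 0], [0, 0, 0], [0, 0, 0], [0, 0, 0]], twist=[[0, 0, 0], [0, 0, 0], [0, 0, 0], [0, 0, 0], [0, 0, 0], [0, 0, 0], [0, 0, 0], [0, 0, 0], [0, 0, 0], [0, 0, 0]])

```text
time_s: 14.55
eef_pos: [0.6448, 0.073, 0.0958]
orientation: [[-0.894, 0.389, 0.222], [0.447, 0.775, 0.447], [0.002, 0.499, -0.867]]
ft_force: [0.3, -0.5, 0.3]
finger_gap: 0.0363
gripper_force: 0.0
```

```bash
python3 st.py; python3 tip.py | grep -v "0.01\b" | awk '{print}' | sed -n '/side/,$p'
```

```text
14.55 [-0.244   0.2835  1.9     0.6448  0.9444 -1.7337] bed pos [ 0.0003 -0.0679 -0.0478] 0.06790458727639496 x ang 90.05979375099002 f bed [-0.0961 -0.5104  0.4399] 0.0 0.036291364840627206
side
-0.05 49 x -0.01106517655115462 0.010990384464928902 y [-0.0279 -0.0185 -0.0151  0.0328  0.0353] col [66 66 64]
-0.044 61 x -0.01183478300540145 0.01059084151077619 y [-0.0276 -0.0163  0.0189  0.0302  0.0355] col [73 73 70]
-0.038 56 x -0.011830366498925434 0.010123188154484401 y [-0.0274 -0.0162  0.022   0.0316  0.0345] col [74 75 72]
-0.032 62 x -0.013599275647785243 0.01009571741624791 y [-0.0308 -0.0171  0.0031  0.0303  0.0355] col [78 78 75]
-0.026 107 x -0.009162007026918833 0.029992263041479464 y [-0.0287 -0.0028  0.012   0.0241  0.0339] col [87 87 84]
-0.02 50 x -0.007583444648713272 0.02961404960256887 y [0.0129 0.0149 0.0172 0.0264 0.0331] col [99 99 95]
-0.014 33 x -0.014138896656819567 0.02386832611679384 y [0.0057 0.0146 0.0243 0.0261 0.0274] col [158 150 130]
-0.008 9 x 0.0018878596527965284 0.010998769622873057 y [-0.0012  0.0049  0.0112  0.0114  0.0134] col [187 172 144]
```

Emit:
move_arm(hand=[36, 36, 36, 36, 36, 36, 36, 36, 36, 36], xyz=[[0.005, -0.137, 0], [0.005, -0.137, 0], [0.005, -0.137, 0], [0.005, -0.137, 0], [0.005, -0.137, 0], [0.005, -0.137, 0], [0.005, -0.137, 0], [0.005, -0.137, 0], [0.005, -0.137, 0], [0.005, -0.137, 0]], twist=[[0, 0, 0.667], [0, 0, 0.667], [0, 0, 0.667], [0, 0, 0.667], [0, 0, 0.667], [0, 0, 0.667], [0, 0, 0.667], [0, 0, 0.667], [0, 0, 0.667], [0, 0, 0.667]])

```text
time_s: 15.48
eef_pos: [0.6073, 0.044, 0.0714]
orientation: [[-0.34, 0.914, 0.222], [0.868, 0.215, 0.447], [0.361, 0.345, -0.867]]
ft_force: [0.6, 0.4, 0.2]
finger_gap: 0.0363
gripper_force: 0.3
```

```bash
python3 st.py
```

```text
15.4833 [-0.3119  0.2541  1.9922  0.6647  0.9275 -1.0307] bed pos [-0.0489 -0.0474 -0.0476] 0.06807382547455018 x ang 43.96905338050648 f bed [ 0.639  -0.3632 -0.0918] 0.31053518114617873 0.03633911170802065
```

Emit:
move_arm(hand=[36, 36, 36, 36, 36, 36, 36, 36, 36, 36], xyz=[[0.005, -0.137, 0], [0.005, -0.137, 0], [0.005, -0.137, 0], [0.005, -0.137, 0], [0.005, -0.137, 0], [0.005, -0.137, 0], [0.005, -0.137, 0], [0.005, -0.137, 0], [0.005, -0.137, 0], [0, 0, 0]], twist=[[0, 0, 0.667], [0, 0, 0.667], [0, 0, 0.667], [0, 0, 0.667], [0, 0, 0.667], [0, 0, 0.667], [0, 0, 0.667], [0, 0, 0.667], [0, 0, 0.667], [0, 0, 0]])

```text
time_s: 16.32
eef_pos: [0.5595, 0.0491, 0.0616]
orientation: [[0.345, 0.912, 0.221], [0.796, -0.409, 0.447], [0.498, 0.022, -0.867]]
ft_force: [-0.0, -0.3, 0.8]
finger_gap: 0.0357
gripper_force: 0.0
```

Emit:
move_arm(hand=[36, 36, 36, 36, 36, 36, 36, 36, 36, 36], xyz=[[0, -0.04, 0], [0, -0.04, 0], [0, -0.02, 0], [0, -0.02, 0], [0, 0, 0], [0, 0, 0], [0, 0, 0], [0, 0, 0], [0, 0, 0], [0, 0, 0]], twist=[[0, 0, 0], [0, 0, 0], [0, 0, 0], [0, 0, 0], [0, 0, 0], [0, 0, 0], [0, 0, 0], [0, 0, 0], [0, 0, 0], [0, 0, 0]])

```text
time_s: 17.15
eef_pos: [0.5558, 0.0507, 0.0615]
orientation: [[0.343, 0.913, 0.222], [0.796, -0.408, 0.447], [0.498, 0.023, -0.867]]
ft_force: [0.1, -1.3, 1.0]
finger_gap: 0.0364
gripper_force: 0.6
```

```bash
python3 st.py
```

```text
17.15 [-0.3308  0.169   2.1188  0.6804  0.9042 -0.3609] bed pos [-0.0686  0.0016 -0.0475] 0.06866597002969255 x ang 2.927345669510323 f bed [-0.4698 -0.7158  1.4549] 0.5923531204462051 0.03640427169897962
```

Emit:
move_arm(hand=[36, 36, 36, 36, 36, 36, 36, 36, 36, 36], xyz=[[0, -0.02, 0], [0, -0.02, 0], [0, -0.02, 0], [0, 0, 0], [0, 0, 0], [0, 0, 0], [0, 0, 0], [0, 0, 0], [0, 0, 0], [0, 0, 0]], twist=[[0, 0, 0.1], [0, 0, 0.1], [0, 0, 0.1], [0, 0, 0], [0, 0, 0], [0, 0, 0], [0, 0, 0], [0, 0, 0], [0, 0, 0], [0, 0, 0]])

```text
time_s: 17.98
eef_pos: [0.5542, 0.0517, 0.0618]
orientation: [[0.376, 0.899, 0.223], [0.781, -0.437, 0.446], [0.499, 0.006, -0.867]]
ft_force: [4.6, -0.3, -1.1]
finger_gap: 0.0359
gripper_force: 2.3
```

```bash
python3 st.py
```

```text
17.9833 [-0.3301  0.1644  2.1237  0.6818  0.9026 -0.3252] bed pos [-0.0684  0.0035 -0.0473] 0.06848177393457357 x ang 0.860274207235104 f bed [ 1.007  -4.1951 -1.8767] 2.277778387069702 0.03593433956527372
```

Emit:
move_arm(hand=[36, 36, 36, 36, 36, 36, 40, 45, 50, 50], xyz=[[0, -0.02, 0], [0, 0, 0], [0, 0, 0], [0, 0.03, 0], [0, 0.03, 0], [0, 0.03, 0], [0, 0, 0], [0, 0, 0], [0, 0, 0], [0, 0, -0.1]], twist=[[0, 0, 0], [0, 0, 0], [0, 0, 0], [0, 0, 0], [0, 0, 0], [0, 0, 0], [0, 0, 0], [0, 0, 0], [0, 0, 0], [0, 0, 0]])

```text
time_s: 18.82
eef_pos: [0.5541, 0.0492, 0.0641]
orientation: [[0.377, 0.9, 0.219], [0.781, -0.436, 0.448], [0.498, 0.003, -0.867]]
ft_force: [-0.0, 1.3, 0.2]
finger_gap: 0.05
gripper_force: 0.0
```

Emit:
move_arm(hand=[50, 50, 50, 50, 50, 50, 50, 50, 50, 50], xyz=[[0, 0, -0.4], [0, 0, -0.4], [0, 0, -0.4], [0, 0, -0.4], [0, 0, -0.4], [0, 0, -0.4], [0, 0, -0.4], [0, 0, -0.4], [0, 0, -0.4], [0, 0, -0.4]], twist=[[0, 0, 0], [0, 0, 0], [0, 0, 0], [0, 0, 0], [0, 0, 0], [0, 0, 0], [0, 0, 0], [0, 0, 0], [0, 0, 0], [0, 0, 0]])

```text
time_s: 19.65
eef_pos: [0.5191, -0.023, 0.2044]
orientation: [[0.376, 0.9, 0.221], [0.781, -0.436, 0.447], [0.498, 0.005, -0.867]]
ft_force: [-0.4, -0.1, -0.1]
finger_gap: 0.05
gripper_force: 0.0
```

```bash
python3 - <<'E'
from h import *
# mat grasp target: wrench x yaw 19.5deg, tool x = -wrench x
wx=np.array([np.cos(np.radians(19.5)),np.sin(np.radians(19.5)),0]); head=np.array([.4842,-.1594,.003])
Rg=tool_rot(-Z,-wx); g=head+.105*wx+.02*Z; print("grip",g)
s=env.get_state(); print(s["joint_positions"],s["eef_pos"])
tgt=g+.10*Z
plan(tgt,s["orientation"],rows=10)
plan(tgt,Rg,cur=(tgt,s["orientation"]),rows=20)
E
```

```text
grip [ 0.5832 -0.1244  0.023 ]
[-0.5015 -0.0956  2.0881  0.557   1.2283 -0.264 ] [ 0.5191 -0.023   0.2044]
rows 10 xyz [-0.2391  0.2537  0.0986] twist [0. 0. 0.]
rows 20 xyz [-0.  0.  0.] twist [ 0.2563 -0.1026 -0.9564]
```

Emit:
move_arm(hand=[50, 50, 50, 50, 50, 50, 50, 50, 50, 50], xyz=[[-0.24, 0.25, 0.1], [-0.24, 0.25, 0.1], [-0.24, 0.25, 0.1], [-0.24, 0.25, 0.1], [-0.24, 0.25, 0.1], [-0.24, 0.25, 0.1], [-0.24, 0.25, 0.1], [-0.24, 0.25, 0.1], [-0.24, 0.25, 0.1], [-0.24, 0.25, 0.1]], twist=[[0, 0, 0], [0, 0, 0], [0, 0, 0], [0, 0, 0], [0, 0, 0], [0, 0, 0], [0, 0, 0], [0, 0, 0], [0, 0, 0], [0, 0, 0]])

```text
time_s: 20.48
eef_pos: [0.5824, -0.1239, 0.1212]
orientation: [[0.376, 0.9, 0.221], [0.781, -0.436, 0.447], [0.499, 0.005, -0.867]]
ft_force: [-0.4, -0.2, 0.5]
finger_gap: 0.05
gripper_force: 0.0
```

Emit:
move_arm(hand=[50, 50, 50, 50, 50, 50, 50, 50, 50, 50], xyz=[[0, 0, 0], [0, 0, 0], [0, 0, 0], [0, 0, 0], [0, 0, 0], [0, 0, 0], [0, 0, 0], [0, 0, 0], [0, 0, 0], [0, 0, 0]], twist=[[0.256, -0.103, -0.956], [0.256, -0.103, -0.956], [0.256, -0.103, -0.956], [0.256, -0.103, -0.956], [0.256, -0.103, -0.956], [0.256, -0.103, -0.956], [0.256, -0.103, -0.956], [0.256, -0.103, -0.956], [0.256, -0.103, -0.956], [0.256, -0.103, -0.956]])

```text
time_s: 21.32
eef_pos: [0.5822, -0.1236, 0.1216]
orientation: [[-0.682, 0.73, -0.044], [0.687, 0.66, 0.303], [0.251, 0.177, -0.952]]
ft_force: [0.1, 1.0, -0.7]
finger_gap: 0.0501
gripper_force: 0.0
```

Emit:
move_arm(hand=[50, 50, 50, 50, 50, 50, 50, 50, 50, 50], xyz=[[0, 0, 0], [0, 0, 0], [0, 0, 0], [0, 0, 0], [0, 0, 0], [0, 0, 0], [0, 0, 0], [0, 0, 0], [0, 0, 0], [0, 0, 0]], twist=[[0.256, -0.103, -0.956], [0.256, -0.103, -0.956], [0.256, -0.103, -0.956], [0.256, -0.103, -0.956], [0.256, -0.103, -0.956], [0.256, -0.103, -0.956], [0.256, -0.103, -0.956], [0.256, -0.103, -0.956], [0.256, -0.103, -0.956], [0.256, -0.103, -0.956]])

```text
time_s: 22.15
eef_pos: [0.5823, -0.1234, 0.1217]
orientation: [[-0.941, -0.338, 0.001], [-0.338, 0.941, -0.001], [-0.001, -0.002, -1.0]]
ft_force: [-0.5, -0.1, 0.6]
finger_gap: 0.05
gripper_force: 0.0
```

```bash
cat >> h.py <<'E'
wx=np.array([np.cos(np.radians(19.5)),np.sin(np.radians(19.5)),0]); head=np.array([.4842,-.1594,.003])
Rg=tool_rot(-Z,-wx); grip=head+.105*wx+.02*Z
E
python3 - <<'E'
from h import *
s=env.get_state(); print(s["joint_positions"],s["eef_pos"],s["orientation"][:,2])
plan(grip+np.array([0,0,.05])+.0*Z,Rg,rows=10)
E
python3 look.py nut1; python3 tip.py | sed -n '/side/,$p'
```

```text
[-0.3789  0.214   1.8585 -0.0009  1.0672 -2.2939] [ 0.5823 -0.1234  0.1217] [ 0.0015 -0.0015 -1.    ]
rows 10 xyz [-0.0013 -0.0028  0.1218] twist [-0.0016  0.0007  0.0036]
top h0 2.625508332057433e-05 nut pts 162 h 0.06005081328378983 range centre [-0.006  -0.0059  0.0584] mean [-0.0046 -0.0058  0.0597] size [0.0291 0.028 ]
arm top h 0.03722334224115634 arm dir (up,Ty) [-0.057   0.0008] deg 179.1811722493335 276 max r 0.08481569464873406 svd [-0.9935 -0.1135]
nut world [0.5729 0.0827 0.1369]
side h0 0.0003072402500039804 nut pts 96 h 0.05781460144834956 range centre [-0.0014 -0.0085  0.0568] mean [ 0.0016 -0.0046  0.0574] size [0.0267 0.0311]
arm top h 0.03709812092042937 arm dir (up,Ty) [-0.0565  0.0071] deg 172.88530129005065 86 max r 0.08509991644770536 svd [-0.9775 -0.2108]
nut world [0.5774 0.0861 0.1373]
side
-0.05 21 x -0.013761827270663302 0.0072726377024305185 y [-0.0265  0.0329  0.0371  0.0376  0.0399] col [60 61 60]
-0.044 26 x -0.013779827380551129 0.007689534771976281 y [-0.0295  0.0306  0.0328  0.0368  0.0401] col [74 75 72]
-0.038 29 x -0.013778521633272164 0.007794918248974451 y [-0.0275  0.0302  0.0331  0.0374  0.0404] col [66 67 65]
-0.032 23 x -0.013625771137788607 0.008099118846873296 y [-0.0263  0.0315  0.035   0.0365  0.0396] col [75 76 74]
-0.026 24 x -0.013313576501324498 0.008406409774258121 y [-0.0271  0.0304  0.0333  0.0377  0.0407] col [84 85 81]
-0.02 16 x -0.012951450918069363 0.0059270457065955014 y [-0.0251  0.0314  0.0321  0.0334  0.036 ] col [107 108 102]
-0.014 3 x -0.011560628935632972 0.006330808550481767 y [-0.0275  0.0005  0.0284  0.0289  0.0293] col [122 121 114]
```

View pics/nut1.png

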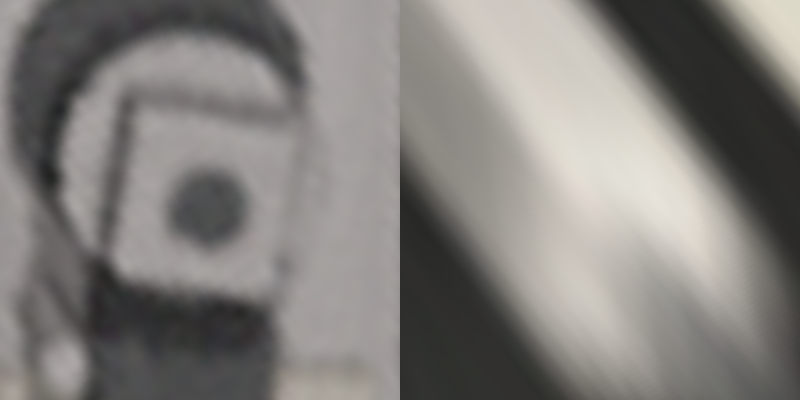

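The clamp arm now points straight down the slope at 179°, with the nut unchanged at about 9° and its hole at (207,207). Next I'll descend on the wrench grip.

Emit:
move_arm(hand=[50, 50, 50, 50, 50, 50, 50, 50, 50, 50], xyz=[[0, -0.003, 0.24], [0, -0.003, 0.24], [0, -0.003, 0.24], [0, -0.003, 0.24], [0, -0.003, 0.24], [0, -0.003, 0.24], [0, -0.003, 0.24], [0, -0.003, 0.24], [0, -0.003, 0.24], [0, -0.003, 0.24]], twist=[[0, 0, 0.004], [0, 0, 0.004], [0, 0, 0.004], [0, 0, 0.004], [0, 0, 0.004], [0, 0, 0.004], [0, 0, 0.004], [0, 0, 0.004], [0, 0, 0.004], [0, 0, 0.004]])

```text
time_s: 23.18
eef_pos: [0.583, -0.1246, 0.0246]
orientation: [[-0.945, -0.328, 0.001], [-0.328, 0.945, -0.0], [-0.001, -0.0, -1.0]]
ft_force: [-0.4, -0.6, 0.2]
finger_gap: 0.05
gripper_force: 0.0
```

```bash
python3 tip.py | sed -n '/side/,$p'; python3 - <<'E'
from h import *
plan(grip+np.array([0,0,.001-.023]),Rg,rows=10)
E
```

```text
side
-0.05 5 x -0.008311008718474492 0.0038375429665961367 y [0.039  0.0399 0.04   0.0406 0.041 ] col [49 51 52]
-0.044 17 x -0.012633456705500022 0.007094766535970638 y [0.0281 0.0335 0.0372 0.0392 0.0403] col [58 59 59]
-0.038 22 x -0.012543020272810533 0.007622488117722016 y [-0.0241  0.0326  0.0377  0.0396  0.0413] col [74 75 73]
-0.032 18 x -0.012454689073050392 0.007540056221250768 y [-0.0268  0.0345  0.0385  0.0395  0.044 ] col [77 78 76]
-0.026 22 x -0.012120589961616067 0.007806750098474397 y [-0.0256  0.0327  0.0366  0.0388  0.0405] col [76 77 74]
-0.02 13 x -0.011818652465343985 0.008098353151468177 y [-0.0261  0.0308  0.034   0.0379  0.0402] col [99 99 95]
-0.014 56 x -0.028104841649600174 0.028643469652418437 y [-0.0263 -0.0025  0.0025  0.0073  0.0354] col [51 51 50]
-0.008 42 x -0.028118929932713196 0.028478926306997148 y [-0.015   0.0041  0.0068  0.0094  0.012 ] col [40 41 40]
-0.002 27 x -0.02797584078033255 0.02858479080612603 y [0.0043 0.0086 0.0092 0.0097 0.0119] col [38 38 38]
0.004 28 x -0.027812924094964445 0.028533542356358858 y [0.0061 0.008  0.0084 0.0094 0.0115] col [37 37 36]
0.01 4 x -0.025252877285171706 0.018803440893253923 y [0.0063 0.0064 0.0078 0.0094 0.0095] col [30 31 30]
0.016 252 x -0.029951984668419616 0.029802331119161345 y [-0.0593  0.0077  0.0259  0.0396  0.0589] col [35 35 33]
0.022 115 x -0.026492211639134348 0.029063893379087415 y [-0.0128  0.0103  0.033   0.054   0.0598] col [76 75 70]
rows 10 xyz [-0.0037 -0.0022  0.0556] twist [ 0.0018 -0.0017 -0.0052]
```

Emit:
move_arm(hand=[50, 50, 50, 50, 50, 50, 50, 50, 50, 50], xyz=[[0, 0, 0.06], [0, 0, 0.06], [0, 0, 0.06], [0, 0, 0.06], [0, 0, 0.06], [0, 0, 0.06], [0, 0, 0.06], [0, 0, 0.06], [0, 0, 0.06], [0, 0, 0.06]], twist=[[0, 0, 0], [0, 0, 0], [0, 0, 0], [0, 0, 0], [0, 0, 0], [0, 0, 0], [0, 0, 0], [0, 0, 0], [0, 0, 0], [0, 0, 0]])

```text
time_s: 24.12
eef_pos: [0.583, -0.1246, 0.0013]
orientation: [[-0.945, -0.328, 0.001], [-0.328, 0.945, -0.0], [-0.001, -0.0, -1.0]]
ft_force: [-1.3, 0.4, -0.6]
finger_gap: 0.0502
gripper_force: 0.0
```

Emit:
move_arm(hand=[40, 32, 28, 24, 20, 16, 15, 15, 15, 15], xyz=[[0, 0, 0], [0, 0, 0], [0, 0, 0], [0, 0, 0], [0, 0, 0], [0, 0, 0], [0, 0, 0], [0, 0, 0], [0, 0, 0], [0, 0, 0]], twist=[[0, 0, 0], [0, 0, 0], [0, 0, 0], [0, 0, 0], [0, 0, 0], [0, 0, 0], [0, 0, 0], [0, 0, 0], [0, 0, 0], [0, 0, 0]], newtons=80)

```text
time_s: 24.95
eef_pos: [0.5834, -0.1249, 0.0021]
orientation: [[-0.945, -0.328, 0.002], [-0.328, 0.945, -0.001], [-0.001, -0.001, -1.0]]
ft_force: [-0.5, -0.5, 4.8]
finger_gap: 0.0207
gripper_force: 79.0
```

```bash
python3 st.py; python3 tip.py | sed -n '/side/,$p'
```

```text
24.95 [-0.3808  0.3886  1.8951 -0.0001  0.8559 -2.286 ] bed pos [-0.2235 -0.1019 -0.0267] 0.2456172492665027 x ang 131.7848176367205 f bed [1.8533 0.2687 4.5221] 78.99220705032349 0.0206551178093658
side
-0.05 3 x -0.006270265531178487 -0.0016400339364219963 y [0.023  0.0243 0.0256 0.0265 0.0274] col [33 34 36]
-0.044 17 x -0.013359465472268172 0.00699687134698526 y [0.0146 0.0211 0.0232 0.0241 0.0255] col [51 53 53]
-0.038 28 x -0.025180040346761173 0.029352185468412804 y [-0.0046  0.0043  0.0157  0.0232  0.0258] col [52 53 53]
-0.032 86 x -0.029873503725556617 0.029018620364937537 y [-0.0139  0.0025  0.0083  0.0118  0.0253] col [43 44 43]
-0.026 42 x -0.027968031414948063 0.02858578938706664 y [-0.017   0.0101  0.0108  0.0183  0.026 ] col [47 47 47]
-0.02 42 x -0.027661954075671426 0.02893800407466661 y [0.0076 0.0104 0.012  0.0177 0.0254] col [49 50 49]
-0.014 15 x -0.0251335400756482 0.02927288959557634 y [0.0081 0.0104 0.0149 0.0154 0.0183] col [62 63 61]
-0.008 61 x -0.02835976646549811 0.02933816400480454 y [-0.0585  0.0146  0.0251  0.0418  0.0553] col [34 34 33]
-0.002 274 x -0.02991398146858174 0.02983958011983377 y [-0.0599  0.0114  0.0283  0.0439  0.0599] col [49 49 46]
0.004 1 x 0.013058977748472825 0.013058977748472825 y [0.0583 0.0583 0.0583 0.0583 0.0583] col [231 228 214]
```

Emit:
move_arm(hand=[15, 15, 15, 15, 15, 15, 15, 15, 15, 15], xyz=[[0, 0, -0.1], [0, 0, -0.2], [0, 0, -0.5], [0, 0, -0.5], [0, 0, -0.5], [0, 0, -0.5], [0, 0, -0.5], [0, 0, -0.5], [0, 0, -0.5], [0, 0, -0.2]], twist=[[0, 0, 0], [0, 0, 0], [0, 0, 0], [0, 0, 0], [0, 0, 0], [0, 0, 0], [0, 0, 0], [0, 0, 0], [0, 0, 0], [0, 0, 0]])

```text
time_s: 25.88
eef_pos: [0.5834, -0.1244, 0.1638]
orientation: [[-0.945, -0.328, 0.004], [-0.328, 0.945, -0.0], [-0.003, -0.002, -1.0]]
ft_force: [0.0, -0.4, -3.0]
finger_gap: 0.0206
gripper_force: 78.6
```

```bash
cat > wr.py <<'E'
from h import *
# wrench head in tool frame (tool x = -wrench x): top face points and rim circle
def wrench(c="top",verbose=1):
    s=env.get_state(); tcp=s["eef_pos"]; Rt=s["orientation"]
    p,d=env.read_camera(c); C=cloud(d,c); L=(C-tcp)@Rt
    m=(L[:,0]>.07)&(L[:,0]<.14)&(abs(L[:,1])<.035)&(L[:,2]>-.05)&(L[:,2]<.01)
    H=L[m]; zt=np.median(H[:,2]); T=H[abs(H[:,2]-zt)<.006]
    A=np.c_[T[:,0],T[:,1],np.ones(len(T))]; co=np.linalg.lstsq(A,T[:,2],rcond=None)[0]
    hull=cv2.minEnclosingCircle(T[:,:2].astype(np.float32))
    print(c,"head top pts",len(T),"z",zt,"tilt(dz/dx,dz/dy)",co[:2],"circle",hull,"range c",(T[:,:2].min(0)+T[:,:2].max(0))/2,np.ptp(T[:,:2],0))
    m=(abs(L[:,0])>.025)&(abs(L[:,0])<.06)&(abs(L[:,1])<.02)&(L[:,2]>-.05)&(L[:,2]<.01)
    G=L[m]; print("neck/grip pts",len(G), "slope z/x",np.polyfit(G[:,0],G[:,2],1) if len(G)>5 else "", "y/x",np.polyfit(G[:,0],G[:,1],1) if len(G)>5 else "")
print(env.get_state()["ft_force"])
wrench("top"); wrench("side")
E
python3 st.py; python3 wr.py
```

```text
25.8833 [-0.3804  0.1679  1.8285  0.0011  1.1414 -2.2856] bed pos [-0.1422 -0.1017  0.1131] 0.1748568681133573 x ang 131.80077318837903 f bed [-1.7971 -0.1961 -2.439 ] 78.59737515449524 0.020594443288191183
[ 0.0238 -0.389  -3.0109]
top head top pts 20 z -0.036317860235244956 tilt(dz/dx,dz/dy) [ 0.3252 -0.4951] circle ((0.12013836205005646, -0.01628660410642624), 0.0067902482114732265) range c [ 0.1187 -0.0163] [0.0117 0.01  ]
neck/grip pts 8 slope z/x [ 0.0572 -0.0316] y/x [0.1636 0.0223]
side head top pts 108 z -0.028169450547830835 tilt(dz/dx,dz/dy) [0.0339 0.0979] circle ((0.09803158789873123, 0.006244126707315445), 0.02776617370545864) range c [0.0981 0.0083] [0.0546 0.037 ]
neck/grip pts 286 slope z/x [-0.0106 -0.0272] y/x [-0.0487  0.0077]
```

```bash
cat >> h.py <<'E'
mt=np.array([.105,0,-.001])
def wpose(mouth,phi):   # TCP pose with wrench mouth at point, handle phi clockwise from -Ty
    d=R.from_rotvec(-n*phi).apply(-Ty); Rt=tool_rot(-n,-d); return mouth-Rt@mt,Rt
E
python3 - <<'E'
from h import *
t,Rt=wpose(nut+.045*n,.16); print(t)
s=env.get_state(); hi=t+.04*Z
plan(hi,s["orientation"],rows=10)
plan(t,Rt,cur=(hi,s["orientation"]),rows=10)
E
```

```text
[0.6495 0.0027 0.1667]
rows 10 xyz [-0.2607  0.2461 -0.1093] twist [0. 0. 0.]
rows 10 xyz [ 0.005  -0.0244  0.0982] twist [-0.4304 -0.1394  0.7821]
```

Emit:
move_arm(hand=[15, 15, 15, 15, 15, 15, 15, 15, 15, 15], xyz=[[-0.26, 0.246, -0.11], [-0.26, 0.246, -0.11], [-0.26, 0.246, -0.11], [-0.26, 0.246, -0.11], [-0.26, 0.246, -0.11], [-0.26, 0.246, -0.11], [-0.26, 0.246, -0.11], [-0.26, 0.246, -0.11], [-0.26, 0.246, -0.11], [-0.26, 0.246, -0.11]], twist=[[0, 0, 0], [0, 0, 0], [0, 0, 0], [0, 0, 0], [0, 0, 0], [0, 0, 0], [0, 0, 0], [0, 0, 0], [0, 0, 0], [0, 0, 0]])

```text
time_s: 26.82
eef_pos: [0.6494, 0.0039, 0.2061]
orientation: [[-0.945, -0.328, 0.001], [-0.328, 0.945, -0.0], [-0.001, -0.001, -1.0]]
ft_force: [0.9, -0.6, -4.0]
finger_gap: 0.0202
gripper_force: 78.5
```

Emit:
move_arm(hand=[15, 15, 15, 15, 15, 15, 15, 15, 15, 15], xyz=[[0.005, -0.024, 0.098], [0.005, -0.024, 0.098], [0.005, -0.024, 0.098], [0.005, -0.024, 0.098], [0.005, -0.024, 0.098], [0.005, -0.024, 0.098], [0.005, -0.024, 0.098], [0.005, -0.024, 0.098], [0.005, -0.024, 0.098], [0.005, -0.024, 0.098]], twist=[[-0.43, -0.14, 0.782], [-0.43, -0.14, 0.782], [-0.43, -0.14, 0.782], [-0.43, -0.14, 0.782], [-0.43, -0.14, 0.782], [-0.43, -0.14, 0.782], [-0.43, -0.14, 0.782], [-0.43, -0.14, 0.782], [-0.43, -0.14, 0.782], [-0.43, -0.14, 0.782]])

```text
time_s: 27.65
eef_pos: [0.6492, 0.0025, 0.1659]
orientation: [[-0.818, 0.53, 0.225], [0.57, 0.69, 0.447], [0.082, 0.493, -0.866]]
ft_force: [-1.0, 0.2, -4.3]
finger_gap: 0.0207
gripper_force: 78.8
```

```bash
python3 st.py; python3 wr.py; python3 - <<'E'
from h import *
t,Rt=wpose(nut+.045*n,.16); plan(t,Rt,rows=10)
p,d=env.read_camera("top"); a=cv2.resize(p[110:240,140:270],None,fx=3,fy=3,interpolation=cv2.INTER_CUBIC)
p,d=env.read_camera("side"); b=cv2.resize(p[170:300,190:320],None,fx=3,fy=3,interpolation=cv2.INTER_CUBIC)
cv2.imwrite("pics/hovw.png",np.hstack([a,b])[:,:,::-1])
E
```

```text
27.65 [-0.357   0.2174  1.8349  0.5899  1.1048 -1.5726] bed pos [-0.0175 -0.1035  0.0435] 0.10498354185912641 x ang 80.56737039351707 f bed [-2.4208  0.9861 -3.5538] 78.78469705581665 0.020661988927254456
[-1.0246  0.1576 -4.2882]
top head top pts 542 z -0.03568573787998092 tilt(dz/dx,dz/dy) [-0.0303  0.0287] circle ((0.09947000443935394, -0.0006678003701381385), 0.02991953119635582) range c [ 0.0995 -0.0016] [0.0589 0.0471]
neck/grip pts 275 slope z/x [ 0.0151 -0.0302] y/x [-0.1201  0.0062]
side head top pts 154 z -0.021166416086246365 tilt(dz/dx,dz/dy) [0.0623 0.0622] circle ((0.10092062503099442, 0.004813733045011759), 0.02933965064585209) range c [0.101  0.0054] [0.0577 0.0439]
neck/grip pts 284 slope z/x [-0.0155 -0.0221] y/x [-0.0315  0.0092]
rows 10 xyz [-0.0039  0.0075 -0.005 ] twist [-0.0031 -0.0036 -0.0025]
```

View pics/hovw.png

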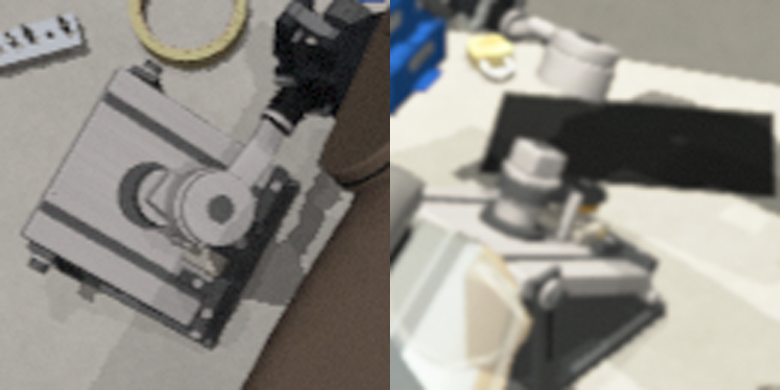

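The top crop shows the head's back at about (218,207) px, held above and down-slope of the nut and clear of it. I'll measure both dark centre holes with the same camera so that its bias cancels.

```bash
cat > hole.py <<'E'
from h import *
def rect(p,o,ex,ey,half=.03,S=600):
    g=[(-1,-1),(1,-1),(1,1),(-1,1)]
    P=np.array([o+half*(a*ex+b*ey) for a,b in g]); dst=np.array([[S/2*(1+a),S/2*(1+b)] for a,b in g],np.float32)
    return cv2.warpPerspective(p,cv2.getPerspectiveTransform(proj(P,"top").astype(np.float32),dst),(S,S),flags=cv2.INTER_CUBIC)
def hole(p,o,ex,ey,name):
    im=cv2.GaussianBlur(cv2.cvtColor(rect(p,o,ex,ey),cv2.COLOR_RGB2GRAY),(0,0),6)
    c=im[200:400,200:400]; th=(float(c.min())+np.percentile(c,90))/2
    nl,lab,st,ce=cv2.connectedComponentsWithStats((im<th).astype(np.uint8))
    k=min(range(1,nl),key=lambda i:np.hypot(*(ce[i]-300))+ (1e3 if st[i][4]>40000 or st[i][4]<1500 else 0))
    off=(ce[k]-300)/300*.03; print(name,"off",off,"size mm",st[k][2:4]/10.)
    return o+off[0]*ex+off[1]*ey
def headhole(dz=-.037):
    s=env.get_state(); tcp,Rt=s["eef_pos"],s["orientation"]; p,_=env.read_camera("top")
    P=hole(p,tcp+Rt@[.105,0,dz],Rt[:,0],Rt[:,1],"head"); return (P-tcp)@Rt
if __name__=="__main__":
    N=hole(np.load("top0.npz")["p"],nut,up,Ty,"nut"); print("nut hole world",N)
    print("head hole in tool",headhole())
E
python3 hole.py
```

```text
nut off [-0.0008 -0.0003] size mm [11.7 12. ]
nut hole world [0.5733 0.0811 0.1366]
head off [-0.0007 -0.0025] size mm [17.7 17.4]
head hole in tool [ 0.1043 -0.0025 -0.037 ]
```

```bash
sed -i 's/^mt=.*/mt=np.array([.1043,-.0025,-.001])/; s/^nut=.*/nut=np.array([.5733,.0811,.1366])/' h.py
python3 - <<'E'
from h import *
t,Rt=wpose(nut+.008*n,.16); plan(t,Rt,rows=10)
E
```

```text
rows 10 xyz [0.0001 0.0052 0.092 ] twist [-0.0019 -0.0007  0.0017]
```

Emit:
move_arm(hand=[15, 15, 15, 15, 15, 15, 15, 15, 15, 15], xyz=[[0, 0.006, 0.11], [0, 0.006, 0.11], [0, 0.006, 0.11], [0, 0.006, 0.11], [0, 0.006, 0.11], [0, 0.006, 0.11], [0, 0.006, 0.11], [0, 0.006, 0.11], [0, 0.004, 0.04], [0, 0, 0]], twist=[[0, 0, 0.002], [0, 0, 0.002], [0, 0, 0.002], [0, 0, 0.002], [0, 0, 0.002], [0, 0, 0.002], [0, 0, 0.002], [0, 0, 0.002], [0, 0, 0], [0, 0, 0]])

```text
time_s: 28.73
eef_pos: [0.6577, 0.0209, 0.1342]
orientation: [[-0.819, 0.529, 0.222], [0.568, 0.691, 0.447], [0.083, 0.492, -0.867]]
ft_force: [0.4, 0.8, -4.3]
finger_gap: 0.0206
gripper_force: 78.8
```

```bash
python3 st.py; python3 - <<'E'
from h import *
from hole import headhole
h=headhole(); s=env.get_state(); print(h)
P=s["eef_pos"]+s["orientation"]@np.array([h[0],h[1],-.037])
print("head hole rel nut in bed axes",(P-nut)@Bm, "tool z err",s["orientation"].T@n)
E
```

```text
28.7333 [-0.3229  0.2682  1.8377  0.6079  1.0463 -1.5797] bed pos [-0.015  -0.1024  0.0058] 0.10353319861749925 x ang 80.65135551273539 f bed [-1.4137 -0.0339 -4.185 ] 78.77114295959473 0.02057864046395782
head off [-0.0008 -0.0029] size mm [17.2 17.7]
[ 0.1042 -0.0029 -0.037 ]
head hole rel nut in bed axes [-0.0007  0.0005  0.0434] tool z err [ 0.0019 -0.0013 -1.    ]
```

Emit:
move_arm(hand=[15, 15, 15, 15, 15, 15, 15, 15, 15, 15], xyz=[[-0.01, 0.015, 0.03], [0, 0, 0.03], [0, 0, 0.03], [0, 0, 0.03], [0, 0, 0.03], [0, 0, 0.03], [0, 0, 0.03], [0, 0, 0.03], [0, 0, 0], [0, 0, 0]], twist=[[0, 0, 0], [0, 0, 0], [0, 0, 0], [0, 0, 0], [0, 0, 0], [0, 0, 0], [0, 0, 0], [0, 0, 0], [0, 0, 0], [0, 0, 0]])

```text
time_s: 29.62
eef_pos: [0.6607, 0.0251, 0.1267]
orientation: [[-0.819, 0.529, 0.223], [0.568, 0.691, 0.447], [0.083, 0.492, -0.866]]
ft_force: [0.4, 0.1, -4.2]
finger_gap: 0.0209
gripper_force: 78.8
```

```bash
python3 st.py
```

```text
29.6167 [-0.3147  0.2821  1.8359  0.6132  1.0315 -1.5815] bed pos [-0.0143 -0.1032 -0.0032] 0.10421837049183034 x ang 80.6610456528381 f bed [-1.836  -0.2568 -3.7622] 78.7709391117096 0.020876609925586
```

Emit:
move_arm(hand=[15, 15, 15, 15, 15, 15, 15, 15, 15, 15], xyz=[[0, 0, 0.025], [0, 0, 0.025], [0, 0, 0.025], [0, 0, 0.025], [0, 0, 0.025], [0, 0, 0], [0, 0, 0], [0, 0, 0], [0, 0, 0], [0, 0, 0]], twist=[[0, 0, 0], [0, 0, 0], [0, 0, 0], [0, 0, 0], [0, 0, 0], [0, 0, 0], [0, 0, 0], [0, 0, 0], [0, 0, 0], [0, 0, 0]])

```text
time_s: 30.45
eef_pos: [0.6619, 0.0272, 0.1226]
orientation: [[-0.819, 0.529, 0.223], [0.568, 0.691, 0.447], [0.082, 0.492, -0.866]]
ft_force: [0.4, 1.0, -3.7]
finger_gap: 0.0203
gripper_force: 78.8
```

```bash
python3 st.py; python3 - <<'E'
from h import *
from hole import headhole
h=headhole(); s=env.get_state()
P=s["eef_pos"]+s["orientation"]@np.array([h[0],h[1],-.037])
print(h,"head hole rel nut in bed axes",(P-nut)@Bm)
E
```

```text
30.45 [-0.3107  0.2891  1.8357  0.6161  1.0235 -1.583 ] bed pos [-0.0143 -0.1034 -0.008 ] 0.10435060334293288 x ang 80.66755743694871 f bed [-0.9315  0.1234 -3.7885] 78.77028465270996 0.020341199851887454
head off [-0.0007 -0.0026] size mm [17.2 18.3]
[ 0.1043 -0.0026 -0.037 ] head hole rel nut in bed axes [ 0.0001 -0.0001  0.0291]
```

Emit:
move_arm(hand=[15, 15, 15, 15, 15, 15, 15, 15, 15, 15], xyz=[[0, 0, 0.025], [0, 0, 0.025], [0, 0, 0.025], [0, 0, 0.025], [0, 0, 0.025], [0, 0, 0.025], [0, 0, 0.025], [0, 0, 0.025], [0, 0, 0], [0, 0, 0]], twist=[[0, 0, 0], [0, 0, 0], [0, 0, 0], [0, 0, 0], [0, 0, 0], [0, 0, 0], [0, 0, 0], [0, 0, 0], [0, 0, 0], [0, 0, 0]])

```text
time_s: 31.33
eef_pos: [0.6636, 0.0309, 0.1154]
orientation: [[-0.819, 0.529, 0.223], [0.568, 0.691, 0.447], [0.083, 0.492, -0.866]]
ft_force: [-0.8, -1.0, -4.3]
finger_gap: 0.0204
gripper_force: 78.8
```

```bash
python3 st.py
```

```text
31.3333 [-0.3041  0.3011  1.8356  0.6209  1.011  -1.5855] bed pos [-0.0143 -0.1032 -0.0162] 0.104210590113456 x ang 80.66200644884857 f bed [-3.2128  0.2691 -3.0572] 78.77057790756226 0.020397328981944345
```

Still free, so I'll do the last millimetres slowly until it seats.

Emit:
move_arm(hand=[15, 15, 15, 15, 15, 15, 15, 15, 15, 15], xyz=[[0, 0, 0.02], [0, 0, 0.02], [0, 0, 0.02], [0, 0, 0.02], [0, 0, 0], [0, 0, 0], [0, 0, 0], [0, 0, 0], [0, 0, 0], [0, 0, 0]], twist=[[0, 0, 0], [0, 0, 0], [0, 0, 0], [0, 0, 0], [0, 0, 0], [0, 0, 0], [0, 0, 0], [0, 0, 0], [0, 0, 0], [0, 0, 0]])

```text
time_s: 32.17
eef_pos: [0.6643, 0.0322, 0.1128]
orientation: [[-0.819, 0.529, 0.223], [0.568, 0.691, 0.447], [0.082, 0.492, -0.866]]
ft_force: [0.1, -0.3, -4.5]
finger_gap: 0.0205
gripper_force: 78.8
```

```bash
python3 st.py; python3 - <<'E'
from h import *
from hole import headhole
h=headhole(); s=env.get_state()
P=s["eef_pos"]+s["orientation"]@np.array([h[0],h[1],-.037])
print(h,"head hole rel nut in bed axes",(P-nut)@Bm)
E
```

```text
32.1667 [-0.3016  0.3056  1.8354  0.6229  1.006  -1.5865] bed pos [-0.0143 -0.1033 -0.0192] 0.1042765585538406 x ang 80.66478479567424 f bed [-2.4391 -0.2772 -3.7443] 78.77157926559448 0.020456684681975625
head off [-0.0007 -0.0028] size mm [17.  18.2]
[ 0.1043 -0.0028 -0.037 ] head hole rel nut in bed axes [-0.0002  0.0001  0.0179]
```

Emit:
move_arm(hand=[15, 15, 15, 15, 15, 15, 15, 15, 15, 15], xyz=[[0, 0, 0.015], [0, 0, 0.015], [0, 0, 0.015], [0, 0, 0], [0, 0, 0], [0, 0, 0], [0, 0, 0], [0, 0, 0], [0, 0, 0], [0, 0, 0]], twist=[[0, 0, 0], [0, 0, 0], [0, 0, 0], [0, 0, 0], [0, 0, 0], [0, 0, 0], [0, 0, 0], [0, 0, 0], [0, 0, 0], [0, 0, 0]])

```text
time_s: 33.05
eef_pos: [0.6649, 0.033, 0.1114]
orientation: [[-0.819, 0.529, 0.223], [0.568, 0.691, 0.447], [0.082, 0.493, -0.866]]
ft_force: [-0.6, -1.7, -0.8]
finger_gap: 0.0202
gripper_force: 79.3
```

```bash
python3 st.py
```

```text
33.05 [-0.3001  0.3082  1.835   0.624   1.0033 -1.5871] bed pos [-0.0142 -0.1034 -0.0209] 0.10440693994793049 x ang 80.66982427555587 f bed [-1.9971 -0.2189  0.2067] 79.25978422164917 0.0202035300025152
```

The normal force rose by about 4 N, so the socket is seated on the flange. I'll tighten clockwise about the nut's axis now, following it as it drops 4.7 mm per rad.

Emit:
move_arm(hand=[15, 15, 15, 15, 15, 15, 15, 15, 15, 15], xyz=[[0.001, -0.156, 0.007], [0.001, -0.156, 0.007], [0.001, -0.156, 0.007], [0.001, -0.156, 0.007], [0.001, -0.156, 0.007], [0.001, -0.156, 0.007], [0.001, -0.156, 0.007], [0.001, -0.156, 0.007], [0, 0, 0], [0, 0, 0]], twist=[[0, 0, 0.5], [0, 0, 0.5], [0, 0, 0.5], [0, 0, 0.5], [0, 0, 0.5], [0, 0, 0.5], [0, 0, 0.5], [0, 0, 0.5], [0, 0, 0], [0, 0, 0]])

```text
time_s: 33.88
eef_pos: [0.6311, 0.0064, 0.0867]
orientation: [[-0.483, 0.847, 0.223], [0.823, 0.352, 0.447], [0.3, 0.399, -0.866]]
ft_force: [-2.6, -3.8, -0.9]
finger_gap: 0.0203
gripper_force: 79.6
```

```bash
cat >> st.py <<'E'
m=s["eef_pos"]+s["orientation"]@mt; print("mouth bed",(m-nut)@Bm,"f tool",s["orientation"].T@s["ft_force"],"t tool",s["orientation"].T@s["ft_torque"])
E
python3 st.py;python3 - <<'E'
from h import *
from hole import headhole
h=headhole(); print(h)
E
```

```text
33.8833 [-0.3613  0.2867  1.9163  0.6386  0.9848 -1.1991] bed pos [-0.0603 -0.0852 -0.0229] 0.10436965818823142 x ang 53.252017337731566 f bed [-4.3979  0.5889  1.4865] 79.56935405731201 0.0203487887070038
mouth bed [ 0.0001 -0.0001 -0.0218] f tool [-2.1587 -3.8786 -1.4818] t tool [ 0.7237  0.015  -0.1022]
head off [-0.0021 -0.003 ] size mm [17.3 18.3]
[ 0.1029 -0.003  -0.037 ]
```

Emit:
move_arm(hand=[15, 15, 15, 15, 15, 15, 15, 15, 15, 15], xyz=[[0.001, -0.156, 0.005], [0.001, -0.156, 0.005], [0.001, -0.156, 0.005], [0.001, -0.156, 0.005], [0.001, -0.156, 0.005], [0.001, -0.156, 0.005], [0, 0, 0], [0, 0, 0], [0, 0, 0], [0, 0, 0]], twist=[[0, 0, 0.5], [0, 0, 0.5], [0, 0, 0.5], [0, 0, 0.5], [0, 0, 0.5], [0, 0, 0.5], [0, 0, 0], [0, 0, 0], [0, 0, 0], [0, 0, 0]])

```text
time_s: 34.77
eef_pos: [0.5973, -0.0006, 0.0725]
orientation: [[-0.154, 0.963, 0.222], [0.894, 0.04, 0.447], [0.421, 0.268, -0.866]]
ft_force: [-4.2, -2.5, 0.0]
finger_gap: 0.0202
gripper_force: 79.7
```

```bash
python3 st.py
```

```text
34.7667 [-0.3954  0.248   1.9973  0.6493  0.9682 -0.896 ] bed pos [-0.0859 -0.0582 -0.0244] 0.10380169173201063 x ang 32.64428229993287 f bed [-3.5454  2.5745  2.1026] 79.72028017044067 0.02019783858066626
mouth bed [ 0.0005  0.0002 -0.0233] f tool [-1.5957 -4.0855 -2.0934] t tool [ 0.7009  0.0132 -0.2697]
```

Emit:
move_arm(hand=[15, 15, 15, 15, 15, 15, 15, 15, 15, 15], xyz=[[0.001, -0.104, 0.002], [0.001, -0.104, 0.002], [0.001, -0.104, 0.002], [0.001, -0.104, 0], [0, 0, 0], [0, 0, 0], [0, 0, 0], [0, 0, 0], [0, 0, 0], [0, 0, 0]], twist=[[0, 0, 0.333], [0, 0, 0.333], [0, 0, 0.333], [0, 0, 0.333], [0, 0, 0], [0, 0, 0], [0, 0, 0], [0, 0, 0], [0, 0, 0], [0, 0, 0]])

```text
time_s: 35.6
eef_pos: [0.5813, -0.0003, 0.0683]
orientation: [[0.002, 0.975, 0.223], [0.889, -0.104, 0.447], [0.459, 0.197, -0.866]]
ft_force: [-2.1, -1.3, -0.1]
finger_gap: 0.0203
gripper_force: 79.9
```

```bash
python3 st.py
```

```text
35.6 [-0.4065  0.224   2.0367  0.6541  0.9606 -0.7551] bed pos [-0.094  -0.0438 -0.0246] 0.10365223510995497 x ang 23.42254556253652 f bed [-1.8752  1.2801  0.9623] 79.91613864898682 0.020282061450473298
mouth bed [ 0.0007 -0.     -0.0236] f tool [-1.2119 -1.9218 -0.9588] t tool [ 0.5454  0.0733 -0.5521]
```

Emit:
move_arm(hand=[15, 15, 15, 15, 15, 15, 15, 15, 15, 15], xyz=[[0.001, -0.104, 0], [0.001, -0.104, 0], [0.001, -0.104, 0], [0.001, -0.104, 0], [0, 0, 0], [0, 0, 0], [0, 0, 0], [0, 0, 0], [0, 0, 0], [0, 0, 0]], twist=[[0, 0, 0.333], [0, 0, 0.333], [0, 0, 0.333], [0, 0, 0.333], [0, 0, 0], [0, 0, 0], [0, 0, 0], [0, 0, 0], [0, 0, 0], [0, 0, 0]])

```text
time_s: 36.43
eef_pos: [0.565, 0.0025, 0.0655]
orientation: [[0.157, 0.962, 0.222], [0.861, -0.244, 0.447], [0.484, 0.121, -0.866]]
ft_force: [-2.9, -1.2, 0.3]
finger_gap: 0.0204
gripper_force: 79.8
```

```bash
python3 st.py;python3 - <<'E'
from h import *
from hole import headhole
h=headhole(); print(h)
E
```

```text
36.4333 [-0.4141  0.1965  2.0769  0.6576  0.9544 -0.6099] bed pos [-0.0996 -0.0279 -0.0246] 0.10344660703342318 x ang 14.248969893585244 f bed [-1.9231  2.0698  1.4699] 79.84940886497498 0.020394975130203722
mouth bed [ 0.0009  0.0002 -0.0237] f tool [-1.3549 -2.4828 -1.464 ] t tool [ 0.6191  0.0702 -0.5397]
head off [-0.0033 -0.0024] size mm [17.6 17.4]
[ 0.1017 -0.0024 -0.037 ]
```

Emit:
move_arm(hand=[15, 15, 15, 15, 15, 15, 15, 15, 15, 15], xyz=[[0.001, -0.104, 0], [0.001, -0.104, 0], [0, 0, 0], [0, 0, 0], [0, 0, 0], [0, 0, 0], [0, 0, 0], [0, 0, 0], [0, 0, 0], [0, 0, 0]], twist=[[0, 0, 0.333], [0, 0, 0.333], [0, 0, 0], [0, 0, 0], [0, 0, 0], [0, 0, 0], [0, 0, 0], [0, 0, 0], [0, 0, 0], [0, 0, 0]])

```text
time_s: 37.32
eef_pos: [0.5576, 0.0043, 0.0649]
orientation: [[0.234, 0.946, 0.224], [0.838, -0.313, 0.446], [0.492, 0.084, -0.866]]
ft_force: [1.8, -2.2, -1.1]
finger_gap: 0.0204
gripper_force: 81.0
```

```bash
python3 st.py;python3 - <<'E'
from h import *
from hole import headhole
h=headhole(); print(h)
for c in("top","side"):
    p,d=env.read_camera(c); C=cloud(d,c); Q=(C-nut)@Bm
    m=(abs(Q[:,1])<.012)&(Q[:,0]<-.03)&(Q[:,0]>-.08)&(Q[:,2]>-.05)&(Q[:,2]<-.01)
    b=(abs(Q[:,2]+.0602)<.006)&(Q[:,0]<.06)&(Q[:,0]>-.06)&(abs(Q[:,1])<.06)
    H=(np.linalg.norm(Q[:,:2],axis=1)<.018)&(Q[:,2]>0)&(Q[:,2]<.03)
    print(c,m.sum(),np.median(Q[m,2]) if m.any() else 0,"bed",np.median(Q[b,2]),b.sum(),"head",H.sum(),np.median(Q[H,2]))
E
```

```text
37.3167 [-0.4166  0.1814  2.0963  0.6598  0.9503 -0.5352] bed pos [-0.1013 -0.0205 -0.0243] 0.10340065708076544 x ang 9.651586169482954 f bed [-1.5429 -2.5455 -0.4141] 81.02605104446411 0.02039400625032162
mouth bed [ 0.0011 -0.0006 -0.0234] f tool [-1.9476  2.2509  0.4151] t tool [-0.3527 -0.1206 -1.2456]
head off [-0.0031 -0.0032] size mm [17.3 17.3]
[ 0.1019 -0.0032 -0.037 ]
top 125 -0.026530827225595893 bed -0.06021164797315769 2057 head 227 0.013684531663090978
side 115 -0.030341402889020718 bed -0.05998516022496743 700 head 39 0.013890075341105404
```

Torque about the nut jumped to roughly 1.5 N·m. That is well above the 0.7 threshold, after a falling-off phase, and the arm has dropped by the full 4 mm. One small extra push should confirm the joint is at its end.

Emit:
move_arm(hand=[15, 15, 15, 15, 15, 15, 15, 15, 15, 15], xyz=[[0, -0.06, 0], [0, 0, 0], [0, 0, 0], [0, 0, 0], [0, 0, 0], [0, 0, 0], [0, 0, 0], [0, 0, 0], [0, 0, 0], [0, 0, 0]], twist=[[0, 0, 0.2], [0, 0, 0], [0, 0, 0], [0, 0, 0], [0, 0, 0], [0, 0, 0], [0, 0, 0], [0, 0, 0], [0, 0, 0], [0, 0, 0]])

```text
time_s: 38.3
eef_pos: [0.5552, 0.0052, 0.0646]
orientation: [[0.257, 0.94, 0.224], [0.831, -0.333, 0.446], [0.494, 0.071, -0.866]]
ft_force: [4.1, -2.7, -0.8]
finger_gap: 0.0204
gripper_force: 81.3
```

```bash
python3 st.py
```

```text
38.3 [-0.4171  0.1769  2.1022  0.6601  0.9498 -0.5124] bed pos [-0.1018 -0.0179 -0.0243] 0.10334320910000228 x ang 8.265939389101815 f bed [-0.8507 -4.8819 -0.3884] 81.31984233856201 0.02039195244136215
mouth bed [ 0.0011 -0.0005 -0.0234] f tool [-1.5435  4.7091  0.3867] t tool [-0.8053 -0.1656 -1.2554]
```

Emit:
move_arm(hand=[15, 15, 15, 15, 15, 15, 15, 15, 15, 15], xyz=[[0.001, 0.104, 0], [0.001, 0.104, 0], [0, 0.06, 0], [0, 0, 0], [0, 0, 0], [0, 0, 0], [0, 0, 0], [0, 0, 0], [0, 0, 0], [0, 0, 0]], twist=[[0, 0, -0.333], [0, 0, -0.333], [0, 0, -0.2], [0, 0, 0], [0, 0, 0], [0, 0, 0], [0, 0, 0], [0, 0, 0], [0, 0, 0], [0, 0, 0]])

```text
time_s: 39.13
eef_pos: [0.5644, 0.0027, 0.0652]
orientation: [[0.158, 0.962, 0.222], [0.86, -0.244, 0.448], [0.485, 0.12, -0.866]]
ft_force: [-2.7, -1.9, 1.6]
finger_gap: 0.0204
gripper_force: 79.7
```

```bash
python3 st.py
```

```text
39.1333 [-0.4144  0.1965  2.0778  0.6576  0.9551 -0.6098] bed pos [-0.0999 -0.0273 -0.0248] 0.10352532220074598 x ang 14.206991707310781 f bed [-1.7114  1.5462  2.8474] 79.73653078079224 0.020415672957620024
mouth bed [ 0.0006  0.0007 -0.0238] f tool [-1.2789 -1.9284 -2.8414] t tool [ 0.3972  0.2623 -0.1065]
```

Emit:
move_arm(hand=[15, 15, 15, 15, 15, 15, 15, 15, 15, 15], xyz=[[0, 0, -0.03], [0, 0, -0.03], [0, 0, -0.03], [0, 0, -0.03], [0, 0, -0.03], [0, 0, -0.03], [0, 0, -0.03], [0, 0, -0.03], [0, 0, 0], [0, 0, 0]], twist=[[0, 0, 0], [0, 0, 0], [0, 0, 0], [0, 0, 0], [0, 0, 0], [0, 0, 0], [0, 0, 0], [0, 0, 0], [0, 0, 0], [0, 0, 0]])

```text
time_s: 39.97
eef_pos: [0.5618, -0.0001, 0.072]
orientation: [[0.158, 0.962, 0.22], [0.86, -0.244, 0.448], [0.485, 0.119, -0.866]]
ft_force: [5.2, 9.0, -8.2]
finger_gap: 0.0206
gripper_force: 78.7
```

```bash
python3 st.py
```

```text
39.9667 [-0.4215  0.1812  2.08    0.6501  0.9699 -0.6048] bed pos [-0.0996 -0.0262 -0.0171] 0.10297707702988042 x ang 14.185207227264842 f bed [  4.8902  -0.6499 -12.2801] 78.74330878257751 0.020572027906379412
mouth bed [ 0.0009  0.0018 -0.016 ] f tool [ 4.5747  1.8833 12.2748] t tool [-0.1163 -0.0845 -0.1248]
```

Emit:
move_arm(hand=[15, 15, 15, 15, 15, 15, 15, 15, 15, 15], xyz=[[0.015, 0.01, 0], [0.015, 0.01, 0], [0, 0, 0], [0, 0, 0], [0, 0, 0], [0, 0, 0], [0, 0, 0], [0, 0, 0], [0, 0, 0], [0, 0, 0]], twist=[[0, 0, 0], [0, 0, 0], [0, 0, 0], [0, 0, 0], [0, 0, 0], [0, 0, 0], [0, 0, 0], [0, 0, 0], [0, 0, 0], [0, 0, 0]])

```text
time_s: 40.8
eef_pos: [0.5621, -0.0, 0.0721]
orientation: [[0.158, 0.963, 0.219], [0.861, -0.243, 0.447], [0.483, 0.118, -0.867]]
ft_force: [2.6, 6.1, -8.0]
finger_gap: 0.0201
gripper_force: 79.1
```

```bash
python3 st.py; python3 hole.py; python3 wr.py
```

```text
40.8 [-0.4201  0.1817  2.0786  0.6472  0.9697 -0.6023] bed pos [-0.0994 -0.0265 -0.0171] 0.10283974676543074 x ang 14.236439235687854 f bed [  1.6984   0.4087 -10.2637] 79.06835675239563 0.020141673337937746
mouth bed [ 0.0011  0.0016 -0.0163] f tool [ 1.7625  0.0785 10.261 ] t tool [ 0.0973 -0.482  -0.2165]
nut off [-0.  0.] size mm [11.8 12. ]
nut hole world [0.5733 0.0811 0.1366]
head off [-0.0008 -0.0017] size mm [17.7 18.1]
head hole in tool [ 0.1042 -0.0017 -0.037 ]
[ 2.6544  6.2012 -8.3321]
top head top pts 467 z -0.031501655649823435 tilt(dz/dx,dz/dy) [0.0207 0.0013] circle ((0.09908027201890945, -0.0017814328894019127), 0.028890009969472885) range c [ 0.0993 -0.0019] [0.0571 0.0466]
neck/grip pts 199 slope z/x [-0.0457 -0.0164] y/x [ 0.0003 -0.0055]
side head top pts 151 z -0.015111060268556171 tilt(dz/dx,dz/dy) [ 0.0419 -0.0179] circle ((0.1077616736292839, -1.7825692339101806e-05), 0.02524440735578537) range c [ 0.114  -0.0007] [0.0369 0.0473]
neck/grip pts 159 slope z/x [ 0.1167 -0.0191] y/x [ 0.0166 -0.0078]
```

Emit:
move_arm(hand=[15, 15, 15, 15, 15, 15, 15, 15, 15, 15], xyz=[[0, 0, 0], [0, 0, 0], [0, 0.052, 0], [0.01, 0.052, 0], [0, 0, 0], [0, 0, 0], [0, 0, 0], [0, 0, 0], [0, 0, 0], [0, 0, 0]], twist=[[0, 0, 0], [0, 0, 0], [0, 0.15, -0.167], [0, 0.15, -0.167], [0, 0.15, 0], [0, 0, 0], [0, 0, 0], [0, 0, 0], [0, 0, 0], [0, 0, 0]], newtons=120)

```text
time_s: 41.78
eef_pos: [0.5669, -0.0016, 0.0744]
orientation: [[0.106, 0.968, 0.228], [0.845, -0.209, 0.493], [0.524, 0.14, -0.84]]
ft_force: [-3.1, 3.1, -5.7]
finger_gap: 0.0196
gripper_force: 120.9
```

```bash
python3 st.py; python3 wr.py | grep top; python3 hole.py | tail -1
```

```text
41.7833 [-0.4419  0.2013  2.0661  0.6975  1.0061 -0.6932] bed pos [-0.0976 -0.0315 -0.0155] 0.10254101878052684 x ang 16.56318314246792 f bed [-1.6819  4.2024 -5.6428] 120.88671326637268 0.019634445663820263
mouth bed [ 0.0015  0.0006 -0.009 ] f tool [-0.7113 -4.4896  5.6276] t tool [ 0.8475 -0.7452 -0.5178]
top head top pts 471 z -0.031758564416642696 tilt(dz/dx,dz/dy) [ 0.0136 -0.0007] circle ((0.09945368021726608, -0.00023589079501107335), 0.029412787407636642) range c [ 0.0993 -0.0023] [0.0581 0.0461]
side head top pts 152 z -0.015299994253485069 tilt(dz/dx,dz/dy) [ 0.0594 -0.0138] circle ((0.1086016446352005, -0.00025696679949760437), 0.025157909840345383) range c [ 0.1148 -0.0009] [0.0352 0.0471]
head hole in tool [ 0.1045 -0.002  -0.037 ]
```

Emit:
move_arm(hand=[15, 15, 15, 15, 15, 15, 15, 15, 15, 15], xyz=[[0, -0.015, 0], [0.0015, 0, -0.03], [0.0015, 0, -0.03], [0.0015, 0, -0.03], [0.0015, 0, -0.03], [0, 0, 0], [0, 0, 0], [0, 0, 0], [0, 0, 0], [0, 0, 0]], twist=[[0, 0, 0], [0, 0, 0], [0, 0, 0], [0, 0, 0], [0, 0, 0], [0, 0, 0], [0, 0, 0], [0, 0, 0], [0, 0, 0], [0, 0, 0]])

```text
time_s: 42.77
eef_pos: [0.567, -0.0044, 0.0798]
orientation: [[0.107, 0.967, 0.232], [0.844, -0.212, 0.492], [0.525, 0.143, -0.839]]
ft_force: [-0.9, -1.3, -3.8]
finger_gap: 0.0198
gripper_force: 121.3
```

```bash
python3 st.py; python3 wr.py | grep top; python3 hole.py | tail -1
```

```text
42.7667 [-0.4474  0.1918  2.0656  0.6959  1.0137 -0.6902] bed pos [-0.097  -0.0328 -0.0096] 0.10238962903380314 x ang 16.481934686209076 f bed [-3.2957  0.2053 -2.5021] 121.29882574081421 0.01978661342820298
mouth bed [ 0.0021 -0.0009 -0.003 ] f tool [-3.2315 -1.1345  2.3314] t tool [ 0.2463 -0.5565 -0.0735]
top head top pts 478 z -0.032444433364115476 tilt(dz/dx,dz/dy) [0.0036 0.0002] circle ((0.09841343015432358, -0.0017890974413603544), 0.029716406017541885) range c [ 0.0989 -0.0016] [0.0577 0.0467]
side head top pts 154 z -0.015847324959232217 tilt(dz/dx,dz/dy) [ 0.0863 -0.024 ] circle ((0.10846693068742752, 0.0001032380314427428), 0.02587960846722126) range c [0.1132 0.0006] [0.0396 0.0506]
head hole in tool [ 0.1038 -0.0014 -0.037 ]
```

Emit:
move_arm(hand=[15, 15, 15, 15, 15, 15, 15, 15, 15, 15], xyz=[[0.0015, 0, -0.03], [0.0025, 0, -0.05], [0.004, 0, -0.08], [0.005, 0, -0.1], [0.01, 0, -0.2], [0.01, 0, -0.2], [0.01, 0, -0.25], [0.01, 0, -0.25], [0.01, 0, -0.25], [0.01, 0, -0.25]], twist=[[0, 0, 0], [0, 0, 0], [0, 0, 0], [0, 0, 0], [0, 0, 0], [0, 0, 0], [0, 0, 0], [0, 0, 0], [0, 0, 0], [0, 0, 0]])

```text
time_s: 43.75
eef_pos: [0.5512, -0.0349, 0.1377]
orientation: [[0.107, 0.967, 0.23], [0.845, -0.211, 0.492], [0.525, 0.142, -0.839]]
ft_force: [-0.2, 0.2, -3.8]
finger_gap: 0.0194
gripper_force: 121.2
```

```bash
python3 st.py; python3 wr.py; python3 hole.py | tail -1; python3 - <<'E'
from h import *
# wrench pitch/yaw in tool frame from whole visible wrench
s=env.get_state(); tcp,Rt=s["eef_pos"],s["orientation"]
for c in("top","side"):
    p,d=env.read_camera(c); L=(cloud(d,c)-tcp)@Rt
    for a,b in((-.09,-.05),(-.05,-.02),(.02,.045),(.045,.075),(.08,.128)):
        m=(L[:,0]>a)&(L[:,0]<b)&(abs(L[:,1])<.03)&(L[:,2]>-.05)&(L[:,2]<.02)
        if m.sum()>5: print(c,a,b,m.sum(),"z lo/med",np.percentile(L[m,2],5),np.median(L[m,2]),"y",np.percentile(L[m,1],[2,50,98]))
E
```

```text
43.75 [-0.5144  0.0851  2.058   0.6399  1.1379 -0.6584] bed pos [-0.0978 -0.0324  0.0578] 0.10301803906628088 x ang 16.529586876901732 f bed [-1.8164  0.2599 -3.3074] 121.16378545761108 0.019431001377487784
mouth bed [ 0.0013 -0.0004  0.0643] f tool [-1.8411 -0.7653  3.2141] t tool [ 0.1438 -0.6019 -0.02  ]
[-0.1959  0.1888 -3.7725]
top head top pts 546 z -0.03243033610820717 tilt(dz/dx,dz/dy) [ 0.0067 -0.0006] circle ((0.09864377230405807, -0.001579450210556388), 0.029499465599656105) range c [ 0.0989 -0.0017] [0.0574 0.0465]
neck/grip pts 158 slope z/x [-0.1629 -0.0219] y/x [ 0.0238 -0.0028]
side head top pts 150 z -0.015902754858174106 tilt(dz/dx,dz/dy) [ 0.0337 -0.0149] circle ((0.10815587639808655, 0.00013883932842873037), 0.02544177696108818) range c [ 0.1142 -0.0002] [0.0369 0.0478]
neck/grip pts 124 slope z/x [-0.0085 -0.0206] y/x [ 0.0155 -0.007 ]
head hole in tool [ 0.1039 -0.0014 -0.037 ]
top -0.05 -0.02 9 z lo/med -0.03159318563854014 -0.02940081711289082 y [-0.0056  0.0004  0.0081]
top 0.02 0.045 130 z lo/med -0.03157726697416968 -0.02777147611538927 y [-0.0122 -0.0019  0.0095]
top 0.045 0.075 133 z lo/med -0.03362975504119247 -0.031459855011959754 y [-0.0111 -0.0013  0.008 ]
top 0.08 0.128 648 z lo/med -0.03555394285208241 -0.03258071053252057 y [-0.0247 -0.0022  0.0209]
side -0.09 -0.05 18 z lo/med -0.03645123367994432 -0.02465761931524859 y [-0.0186 -0.0155 -0.0081]
side -0.05 -0.02 64 z lo/med -0.03423223481973323 -0.018057234437372033 y [-0.0183 -0.0119  0.015 ]
side 0.02 0.045 46 z lo/med -0.028704198916520474 -0.019478350946351593 y [-0.0108 -0.0079 -0.0016]
side 0.045 0.075 8 z lo/med -0.026056640527882067 -0.022418253436463934 y [-0.0092 -0.0078 -0.0071]
side 0.08 0.128 351 z lo/med -0.03227651379049475 -0.017294629000690405 y [-0.0242 -0.0119  0.0221]
```

The wrench is off the nut, so the head is free. It is pitched about 0.033 rad in the grip, which I'll compensate for when laying it flat. Next is the way back over the mat.

```bash
python3 - <<'E'
from h import *
s=env.get_state(); R0=s["orientation"]
Rp=Rg@R.from_rotvec([0,.033,0]).as_matrix()
A=np.array([.5834,-.1249,.13])
plan(A,R0,rows=4)
plan(A,Rp,cur=(A,R0),rows=20)
B=np.array([.5834,-.1249,.03]); plan(B,Rp,cur=(A,Rp),rows=6)
E
```

```text
rows 4 xyz [-0.4775  0.3097 -0.2001] twist [0. 0. 0.]
rows 20 xyz [-0.  0.  0.] twist [ 0.2913 -0.0676 -0.8355]
rows 6 xyz [-0.0137  0.      0.4164] twist [0. 0. 0.]
```

Emit:
move_arm(hand=[15, 15, 15, 15, 15, 15, 15, 15, 15, 15], xyz=[[-0.478, 0.31, -0.2], [-0.478, 0.31, -0.2], [-0.478, 0.31, -0.2], [-0.478, 0.31, -0.2], [0, 0, 0], [0, 0, 0], [0, 0, 0], [0, 0, 0], [0, 0, 0], [0, 0, 0]], twist=[[0, 0, 0], [0, 0, 0], [0, 0, 0], [0, 0, 0], [0.291, -0.068, -0.836], [0.291, -0.068, -0.836], [0.291, -0.068, -0.836], [0.291, -0.068, -0.836], [0.291, -0.068, -0.836], [0.291, -0.068, -0.836]])

```text
time_s: 44.83
eef_pos: [0.5835, -0.1246, 0.129]
orientation: [[-0.467, 0.883, 0.035], [0.805, 0.409, 0.43], [0.366, 0.229, -0.902]]
ft_force: [-0.6, 1.3, -3.8]
finger_gap: 0.0197
gripper_force: 121.2
```

Emit:
move_arm(hand=[15, 15, 15, 15, 15, 15, 15, 15, 15, 15], xyz=[[0, 0, 0], [0, 0, 0], [0, 0, 0], [0, 0, 0], [0, 0, 0], [0, 0, 0], [0, 0, 0], [0, 0, 0], [0, 0, 0], [0, 0, 0]], twist=[[0.291, -0.068, -0.836], [0.291, -0.068, -0.836], [0.291, -0.068, -0.836], [0.291, -0.068, -0.836], [0.291, -0.068, -0.836], [0.291, -0.068, -0.836], [0.291, -0.068, -0.836], [0.291, -0.068, -0.836], [0.291, -0.068, -0.836], [0.291, -0.068, -0.836]])

```text
time_s: 45.67
eef_pos: [0.5835, -0.124, 0.129]
orientation: [[-0.995, 0.063, -0.082], [0.053, 0.991, 0.122], [0.089, 0.117, -0.989]]
ft_force: [0.4, -0.3, -3.4]
finger_gap: 0.0192
gripper_force: 121.1
```

Emit:
move_arm(hand=[15, 15, 15, 15, 15, 15, 15, 15, 15, 15], xyz=[[0, 0, 0], [0, 0, 0], [0, 0, 0], [0, 0, 0], [-0.013, 0, 0.4], [-0.013, 0, 0.4], [-0.013, 0, 0.4], [-0.013, 0, 0.4], [0, 0, 0], [0, 0, 0]], twist=[[0.291, -0.068, -0.836], [0.291, -0.068, -0.836], [0.291, -0.068, -0.836], [0.291, -0.068, -0.836], [0, 0, 0], [0, 0, 0], [0, 0, 0], [0, 0, 0], [0, 0, 0], [0, 0, 0]])

```text
time_s: 46.5
eef_pos: [0.5824, -0.1239, 0.0641]
orientation: [[-0.942, -0.334, -0.034], [-0.334, 0.942, -0.008], [0.035, 0.003, -0.999]]
ft_force: [-0.5, 0.1, -3.4]
finger_gap: 0.0196
gripper_force: 120.8
```

```bash
python3 - <<'E'
from h import *
s=env.get_state(); print(s["time_s"],s["eef_pos"],s["orientation"],s["ft_force"],s["joint_positions"])
Rp=Rg@R.from_rotvec([0,.033,0]).as_matrix()
plan(np.array([.5834,-.1249,.02]),Rp,rows=10)
tcp=s["eef_pos"]
p,d=env.read_camera("side"); C=cloud(d,"side"); L=(C-tcp)@Rg
for a,b in((-.092,-.055),(-.05,-.015),(.015,.04),(.045,.075),(.08,.128)):
    m=(L[:,0]>a)&(L[:,0]<b)&(abs(L[:,1])<.03)&(C[:,2]>.02)
    print(a,b,m.sum(),"world z 5,50,95",np.percentile(C[m,2],[2,50,98]),"y",np.percentile(L[m,1],[2,50,98]))
E
```

```text
46.5 [ 0.5824 -0.1239  0.0641] [[-0.9418 -0.3344 -0.0337]
 [-0.3343  0.9424 -0.0084]
 [ 0.0346  0.0034 -0.9994]] [-0.5324  0.0812 -3.3927] [-0.3711  0.3078  1.8633 -0.0238  0.999  -2.2697]
rows 10 xyz [-0.0053 -0.0035  0.1102] twist [ 0.0028 -0.0013  0.0006]
-0.092 -0.055 220 world z 5,50,95 [0.0748 0.3072 0.3508] y [-0.0036  0.0208  0.0297]
-0.05 -0.015 519 world z 5,50,95 [0.0777 0.2081 0.2721] y [-0.011   0.0169  0.0296]
0.015 0.04 264 world z 5,50,95 [0.0807 0.2269 0.2887] y [-0.0099  0.0116  0.0284]
0.045 0.075 103 world z 5,50,95 [0.0866 0.0978 0.3135] y [-0.0083  0.0064  0.0116]
0.08 0.128 346 world z 5,50,95 [0.0677 0.0948 0.1036] y [-0.0182  0.0174  0.0262]
```

Emit:
move_arm(hand=[15, 15, 15, 15, 15, 15, 15, 15, 15, 15], xyz=[[-0.008, -0.004, 0.17], [-0.008, -0.004, 0.17], [-0.008, -0.004, 0.17], [-0.008, -0.004, 0.17], [-0.008, -0.004, 0.17], [-0.007, -0.004, 0.17], [-0.007, -0.004, 0.17], [-0.002, 0, 0.08], [0, 0, 0], [0, 0, 0]], twist=[[0, 0, 0], [0, 0, 0], [0, 0, 0], [0, 0, 0], [0, 0, 0], [0, 0, 0], [0, 0, 0], [0, 0, 0], [0, 0, 0], [0, 0, 0]])

```text
time_s: 47.38
eef_pos: [0.5847, -0.1258, 0.015]
orientation: [[-0.942, -0.335, -0.03], [-0.335, 0.942, -0.011], [0.032, -0.0, -0.999]]
ft_force: [-0.9, -0.9, -4.1]
finger_gap: 0.0198
gripper_force: 121.0
```

```bash
python3 - <<'E'
from h import *
s=env.get_state(); print(s["time_s"],s["eef_pos"],s["ft_force"],s["orientation"].T@s["ft_torque"])
tcp=s["eef_pos"]
p,d=env.read_camera("top"); C=cloud(d,"top"); L=(C-tcp)@Rg
for a,b in((-.092,-.055),(-.05,-.015),(.015,.04),(.045,.075),(.08,.105),(.105,.13)):
    m=(L[:,0]>a)&(L[:,0]<b)&(abs(L[:,1])<.03)&(C[:,2]>.015)&(C[:,2]<.08)
    if m.any(): print(a,b,m.sum(),"z",np.percentile(C[m,2],[2,50,98]))
E
```

```text
47.3833 [ 0.5847 -0.1258  0.015 ] [-0.8646 -0.9352 -4.149 ] [ 0.0473 -0.1093  0.0104]
0.105 0.13 15 z [0.049  0.051  0.0528]
```

Emit:
move_arm(hand=[15, 15, 15, 15, 15, 15, 15, 15, 15, 15], xyz=[[0, 0, 0.06], [0, 0, 0.06], [0, 0, 0.06], [0, 0, 0.04], [0, 0, 0.025], [0, 0, 0.02], [0, 0, 0.02], [0, 0, 0], [0, 0, 0], [0, 0, 0]], twist=[[0, 0, 0], [0, 0, 0], [0, 0, 0], [0, 0, 0], [0, 0, 0], [0, 0, 0], [0, 0, 0], [0, 0, 0], [0, 0, 0], [0, 0, 0]])

```text
time_s: 48.27
eef_pos: [0.5845, -0.126, 0.004]
orientation: [[-0.942, -0.335, -0.029], [-0.335, 0.942, -0.011], [0.031, -0.001, -1.0]]
ft_force: [0.3, -0.6, -4.2]
finger_gap: 0.0196
gripper_force: 121.0
```

```bash
python3 - <<'E'
from h import *
s=env.get_state(); print(s["time_s"],s["eef_pos"],s["ft_force"],s["orientation"].T@s["ft_torque"])
E
```

```text
48.2667 [ 0.5845 -0.126   0.004 ] [ 0.3145 -0.5682 -4.2121] [ 0.0205 -0.1112  0.0121]
```

Emit:
move_arm(hand=[15, 15, 15, 15, 15, 15, 15, 15, 15, 15], xyz=[[0, 0, 0.02], [0, 0, 0.02], [0, 0, 0.01], [0, 0, 0], [0, 0, 0], [0, 0, 0], [0, 0, 0], [0, 0, 0], [0, 0, 0], [0, 0, 0]], twist=[[0, 0, 0], [0, 0, 0], [0, 0, 0], [0, 0, 0], [0, 0, 0], [0, 0, 0], [0, 0, 0], [0, 0, 0], [0, 0, 0], [0, 0, 0]])

```text
time_s: 49.1
eef_pos: [0.5846, -0.1261, 0.0025]
orientation: [[-0.942, -0.335, -0.029], [-0.335, 0.942, -0.011], [0.031, -0.001, -1.0]]
ft_force: [-3.5, 1.4, 5.4]
finger_gap: 0.0197
gripper_force: 122.3
```

```bash
python3 - <<'E'
from h import *
s=env.get_state(); print(s["time_s"],s["eef_pos"],s["ft_force"],s["orientation"].T@s["ft_torque"])
E
```

```text
49.1 [ 0.5846 -0.1261  0.0025] [-3.4793  1.4118  5.3771] [-0.4179  0.3464 -0.0443]
```

The head touches the mat first, with a net force of about +9 N. I'll soften the grip so the handle settles, then open and retreat straight up.

Emit:
move_arm(hand=[15, 15, 15, 15, 15, 15, 15, 15, 15, 15], xyz=[[0, 0, 0], [0, 0, 0], [0, 0, 0], [0, 0, 0], [0, 0, 0], [0, 0, 0], [0, 0, 0], [0, 0, 0], [0, 0, 0], [0, 0, 0]], twist=[[0, -0.05, 0], [0, -0.05, 0], [0, -0.03, 0], [0, 0, 0], [0, 0, 0], [0, 0, 0], [0, 0, 0], [0, 0, 0], [0, 0, 0], [0, 0, 0]], newtons=20)

```text
time_s: 49.93
eef_pos: [0.5849, -0.126, 0.0025]
orientation: [[-0.942, -0.335, -0.014], [-0.335, 0.942, -0.006], [0.015, -0.001, -1.0]]
ft_force: [-0.5, 2.3, 4.7]
finger_gap: 0.0195
gripper_force: 122.4
```

```bash
python3 - <<'E'
from h import *
s=env.get_state(); print(s["time_s"],s["eef_pos"],s["ft_force"],s["orientation"].T@s["ft_torque"],s["gripper_force"])
E
```

```text
49.9333 [ 0.5849 -0.126   0.0025] [-0.4942  2.2837  4.7402] [-0.4267  0.6074  0.006 ] 122.3815369606018
```

Emit:
move_arm(hand=[15, 15, 15, 15, 15, 15, 15, 15, 15, 15], xyz=[[0, 0, 0], [0, 0, 0], [0, 0, 0], [0, 0, 0], [0, 0, 0], [0, 0, 0], [0, 0, 0], [0, 0, 0], [0, 0, 0], [0, 0, 0]], twist=[[0, 0.1, 0], [0, 0.1, 0], [0, 0.1, 0], [0, 0.1, 0], [0, 0, 0], [0, 0, 0], [0, 0, 0], [0, 0, 0], [0, 0, 0], [0, 0, 0]])

```text
time_s: 50.77
eef_pos: [0.5847, -0.1265, 0.0034]
orientation: [[-0.94, -0.335, -0.059], [-0.335, 0.942, -0.023], [0.064, -0.001, -0.998]]
ft_force: [-7.6, 0.5, 11.1]
finger_gap: 0.0197
gripper_force: 123.3
```

```bash
python3 - <<'E'
from h import *
s=env.get_state(); print(s["time_s"],s["eef_pos"],s["ft_force"],s["orientation"].T@s["ft_torque"],s["gripper_force"])
tcp=s["eef_pos"]
p,d=env.read_camera("side"); C=cloud(d,"side"); L=(C-tcp)@Rg
for a,b in((-.092,-.065),(-.045,-.02),(.02,.04),(.08,.13)):
    m=(L[:,0]>a)&(L[:,0]<b)&(abs(L[:,1])<.022)&(C[:,2]>.008)&(C[:,2]<.06)
    if m.any(): print(a,b,m.sum(),"z",np.percentile(C[m,2],[2,50,90,98]))
E
```

```text
50.7667 [ 0.5847 -0.1265  0.0034] [-7.5537  0.4958 11.0885] [-0.5767  0.3035 -0.2026] 123.32643270492554
-0.092 -0.065 25 z [0.0131 0.0345 0.0432 0.0438]
-0.045 -0.02 96 z [0.0151 0.0313 0.0341 0.0356]
0.02 0.04 64 z [0.0182 0.0315 0.0353 0.0366]
0.08 0.13 249 z [0.0111 0.0407 0.0436 0.045 ]
```

Emit:
move_arm(hand=[15, 15, 15, 18, 22, 26, 32, 40, 45, 45], xyz=[[0, 0, 0], [0, 0, 0], [0, 0, 0], [0, 0, 0], [0, 0, 0], [0, 0, 0], [0, 0, 0], [0, 0, 0], [0, 0, 0], [0, 0, 0]], twist=[[0, -0.1, 0], [0, -0.1, 0], [0, 0, 0], [0, 0, 0], [0, 0, 0], [0, 0, 0], [0, 0, 0], [0, 0, 0], [0, 0, 0], [0, 0, 0]])

```text
time_s: 51.65
eef_pos: [0.5843, -0.126, 0.0016]
orientation: [[-0.942, -0.335, -0.038], [-0.334, 0.942, -0.014], [0.04, -0.001, -0.999]]
ft_force: [-0.0, -0.2, -0.7]
finger_gap: 0.0449
gripper_force: 0.0
```

```bash
python3 - <<'E'
from h import *
s=env.get_state(); print(s["time_s"],s["eef_pos"],s["ft_force"],s["finger_gap"],s["gripper_force"])
E
```

```text
51.65 [ 0.5843 -0.126   0.0016] [-0.0316 -0.2175 -0.6919] 0.044854033639752836 0.0
```

Emit:
move_arm(hand=[45, 45, 45, 45, 45, 45, 45, 45, 45, 45], xyz=[[0, 0, -0.1], [0, 0, -0.2], [0, 0, -0.4], [0, 0, -0.5], [0, 0, -0.5], [0, 0, -0.5], [0, 0, -0.5], [0, 0, -0.5], [0, 0, -0.5], [0, 0, -0.3]], twist=[[0, 0, 0], [0, 0, 0], [0, 0, 0], [0, 0, 0], [0, 0, 0], [0, 0, 0], [0, 0, 0], [0, 0, 0], [0, 0, 0], [0, 0, 0]])

```text
time_s: 52.48
eef_pos: [0.5916, -0.1241, 0.1654]
orientation: [[-0.942, -0.335, -0.033], [-0.335, 0.942, -0.016], [0.036, -0.004, -0.999]]
ft_force: [-0.5, 0.7, 0.7]
finger_gap: 0.0449
gripper_force: 0.0
```

Emit:
move_arm(hand=[45, 45, 45, 45, 45, 45, 45, 45, 45, 45], xyz=[[0.2, -0.8, 0], [0.2, -0.8, 0], [0.2, -0.8, 0], [0.2, -0.8, 0], [0.2, -0.8, 0], [0.2, -0.8, 0], [0.2, -0.8, 0], [0.2, -0.8, 0], [0, 0, 0], [0, 0, 0]], twist=[[0, 0, 0], [0, 0, 0], [0, 0, 0], [0, 0, 0], [0, 0, 0], [0, 0, 0], [0, 0, 0], [0, 0, 0], [0, 0, 0], [0, 0, 0]])

```text
time_s: 53.32
eef_pos: [0.6152, -0.3881, 0.1641]
orientation: [[-0.942, -0.332, -0.038], [-0.332, 0.943, -0.013], [0.04, -0.0, -0.999]]
ft_force: [0.2, 0.5, -1.0]
finger_gap: 0.045
gripper_force: 0.0
```

```bash
python3 - <<'E'
from h import *
s=env.get_state(); print(s["time_s"],s["eef_pos"])
p,d=env.read_camera("top"); C=cloud(d,"top")
q=np.load("top0.npz"); C0=cloud(q["d"],"top")
for nm,c in(("before",C0),("now",C)):
    Q=(c-nut)@Bm
    m=(abs(Q[:,1])<.010)&(Q[:,0]<-.03)&(Q[:,0]>-.08)&(Q[:,2]>-.05)&(Q[:,2]<-.01); b=(abs(Q[:,2]+.0602)<.004)&(abs(Q[:,0])<.06)&(abs(Q[:,1])<.06)
    print(nm,"arm top over bed",(np.median(Q[m,2])-np.median(Q[b,2])) if m.any() else None)
    k=(c[:,0]>.43)&(c[:,0]<.68)&(c[:,1]>-.22)&(c[:,1]<-.06)&(c[:,2]>.012)&(c[:,2]<.06); W=c[k]; t=(W[:,:2]-head[:2])@wx[:2]
    print("wrench",len(W),W.min(0),W.max(0),[round(float(np.median(W[(t>a)&(t<b),2])),4) for a,b in((-.015,.015),(.07,.09),(.12,.14),(.155,.17))])
from hole import rect
a=rect(p,nut-np.array([0,0,.002]),-Ty,-up,half=.03,S=360)
b=cv2.resize(p[100:290,130:350],(440,380),interpolation=cv2.INTER_CUBIC)
cv2.imwrite("pics/fin.png",np.hstack([b,cv2.copyMakeBorder(a,0,20,0,0,cv2.BORDER_CONSTANT)])[:,:,::-1])
for n_ in ("work_cylinder","spare_cylinder","tape_roll"): print(n_,[(toworld(x["position"],"top")[0],round(x["confidence"],2)) for x in env.find_in(n_,"top")][:2])
E
```

```text
53.3167 [ 0.6152 -0.3881  0.1641]
before arm top over bed 0.01266906328353131
wrench 1043 [ 0.4588 -0.1829  0.0121] [ 0.6473 -0.0868  0.0457] [0.0386, 0.0322, 0.0314, 0.0388]
now arm top over bed 0.03393039138193952
wrench 1052 [ 0.4625 -0.1827  0.0125] [ 0.6499 -0.087   0.0448] [0.0385, 0.0319, 0.0315, 0.0381]
work_cylinder [(array([0.5712, 0.0536, 0.0649]), 0.75), (array([ 0.4713, -0.1421,  0.0203]), 0.28)]
spare_cylinder [(array([ 0.3825, -0.0385,  0.0136]), 0.58)]
tape_roll [(array([0.7588, 0.095 , 0.0247]), 0.68)]
```

View pics/fin.png

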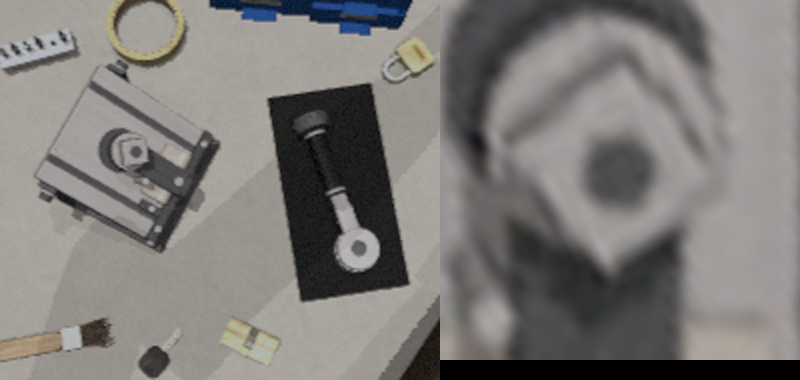

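The final view shows the arm over the cylinder, the nut at about 50°, and the wrench flat on the mat with its head at (357,248). The other objects have not moved. In-hand yaw did not change, and the handle turned about 0.5 rad past the nut's end, more than play plus the 0.26 rad trip travel. The wrench has tripped, so I'm handing the job in.

```bash
python3 -c "
from cell import env
print(env.sign_off())"
```

```text
the job is handed in; nothing more can be done
None
```

I handed the job in at about 53 s of the 64 s allowed: the arm is at its stop over the cylinder, the nut is tight, and the wrench is off and flat on the mat; the cameras cannot show the trip itself, so I infer it from the torque (up to about 1.8 N·m against the 0.7 N·m threshold) and from how far the handle turned.

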